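Caliper the stepped spindle

ROBOT

A 7-joint arm with a two-finger parallel gripper is mounted at the origin on the work surface. World frame = base frame: x ahead of the robot, y to its left, z up, the work surface at z = 0. Lengths are in m, angles in rad, forces in N, time in s.
With the tool pointing down it reaches from about 0.35 to 0.9 m from the base axis. Payload 8.1 kg.
Tool frame: the origin (TCP) lies at the very end of the fingers, on their centre line; the grasp point (between the pads) lies arm.hold_point_z behind it (arm.hold_point_z is the distance from the TCP to the grasp point, in m); z points along the fingers, y is the line along which they close (so a half turn about z gives the same grasp; the last joint's range is limited). The gripper opens to 92 mm and grips with 3 to 60 N. Pads are 19 mm wide; open, the fingers measure 130 mm over their backs; the gripper's body (75 mm by 190 mm) begins 47 mm behind the grasp point.
Start: joints at [-1.433, 0.434, 0.025, 1.573, -0.012, 1.134, -0.075], TCP at [0.149, 0.607, 0.189] pointing down, gripper open.
Joint ranges: [-2.62, 2.62], [-0.44, 2.09], [-1.27, 1.32], [0.08, 2.57], [-1.32, 4.46], [0.12, 2], [-2.74, 2.74]. Speed limits (rad/s): [2.22, 2.22, 3.01, 3.01, 3.14, 3.14, 3.14].

INTERFACE

Orientations are given as a rotation vector (axis times angle).
In Python, from cell import arm, vision, job, cut_out gives the robot as it stands. The module is installed in compiled form; this text tells all that it offers.
- The arm moves only by the tool play_rows, never from a script. Its argument "increments" is text: rows parted by semicolons, each of 5 numbers parted by spaces: the shift along the tool's x, y, z in cm, then the turn about the tool's z in degrees, then the opening, from -1 (shut) to 1 (fully open), so that 0 is half open. A call has 1 to 5 rows; each row shifts and turns the commanded pose from where the row before left it, along the tool's axes as they then stand; what a row does not reach is not made up. A row lasts 1/12 s, in which the tool goes at most 41.7 mm and 7.16 degrees, less where a joint would pass 70% of its speed; a pose out of reach is approached as far as the arm can. A call is refused whole if a number of a shift passes 4.17 or a number of a turn 7.16, either way. A call with a gripper value outside its range is refused whole. The fingers move at their own pace and stop on an object; "grip_force" is the grip in N (left out, the last holds). Time passes only in rows, so rows that do not move let the fingers close. It gives the time, the measured TCP pose, the force, the opening and the grip force at its end, in the units of the state.
- arm.observe(): the state, without advancing time (a new reading comes with each control period).
- vision.get_image(name): name is "scene" or "top" or "wrist"; returns a dict with "frame" (420x560x3 uint8, red, green, blue), "z_map" (420x560 float32, m along the optical axis (not along the pixel's ray), 0 where there is no reading), "mtx" (3x3 intrinsics, pixels), "cam_to_world" (4x4, takes a point from camera to world coordinates). Camera axes: x right, y up, looking along -z (the intrinsics and any distortion apply to the point x, -y, -z); pixel columns grow to the right and rows downward; lengths in m; the calibration is good to about 2 mm. The wrist camera is an equidistant fisheye: a pixel r from the principal point sees the ray r / f radians off the axis. A picture is of the moment at which its call begins.
- job.sign_off(): hands the job in; it is judged then, once.
Trained networks look in a picture, given as the dict that the camera call returned (one of the last four; its "shot" number tells which), for a name from the list of things; names that differ only in an ending like _2 or _b are one class to them, and where a whole thing is asked for, a point or a joint stands for the part that bears it (a point fixed in the world has none). Each returns a list of dicts, best first, with "confidence" (0 to 1); they miss things now and then, are a little off and sometimes report something else, mostly with a low value. They report only what shows in the picture. A call takes as long as a camera call. They do not tell look-alikes from the thing itself.
- cut_out(query, picture): "mask" (420x560 bool, what is visible of it) and "point" ([row, column] in pixels, amid what is visible of it).
The state is a dict: "clock": time; "joints": joint angles; "dq": joint speeds; "joint_efforts": joint torques, N m; "position": TCP position; "ee_rot": TCP orientation; "force": force on the tool from outside, world axes, zero at the start; "ft_torque": the same for the moment, N m; "width": opening from 0.0 (shut) to 1.0 (fully open); "gripper_force": force on a finger pad.
Only numpy, scipy, OpenCV 4.12 (cv2) and the standard library are available. Lean on these libraries where they do the work, as an engineer would, in place of code of your own. Each camera call takes 0.05 s, during which the arm holds its last target. There are 200 camera calls.

TASK

Take the stepped spindle (the one whose lower half is thicker than its upper half) out of the slanted rack and stand it upright on the caliper stand's small round table, between the open jaws, without dropping it. Then slide the caliper shut until both jaws bear on the thick lower part, press it gently but definitely shut for about a second (a light finger's push, never hard), and let go, leaving the jaws closed on the standing spindle. Leave the other two spindles in the rack and everything else on the bench where it is.

Things in the scene. Friction and masses are not known exactly. Their poses are not given: they have to be found in the camera images.
- spindle: the stepped spindle: turned aluminium, about 0.17 kg, 125 mm long. Foot: flange 44 mm wide, 8 mm thick; thick part up to 58 mm, 25 to 30 mm wide (the size to be measured); then a stub 18 mm wide to the top at 125 mm. Origin under the foot's centre, z along its axis to the stub end. Starts in one of the rack's slots, leaning 35 degrees. Grip the stub at 80 to 125 mm; it lifts out straight upwards
- spindle_journal (a point): point on the spindle's axis 22 mm above its foot, inside the thick part, where the jaws bear
- plain_spindle: bystander in the rack: same flange and 18 mm stub but 18 mm wide all the way, 125 mm long; origin and axes as the spindle's
- collar_spindle: bystander in the rack: same, 18 mm wide with a short thicker collar from 40 to 52 mm above the foot; origin and axes as the spindle's
- rack: fixed plywood rack, 125 x 250 mm, 105 mm high. Origin at its underside; y along the row of slots (y = -75, 0, 75 mm; x = 0; foot centres 30 mm above the bench). Its shelf slopes so that the spindles' axes lean 35 degrees from vertical, tops to the rack's -x side (to the robot's left and somewhat back). The stubs lean in open notches of a rail that crosses them 69 to 77 mm from the foot
- table_top (a point): centre of the flat top of the round steel table (64 mm wide, 45 mm above the bench) on the fixed caliper stand. Its y axis runs along the beam to the fixed jaw, whose face is 30 mm to +y (the 44 mm flange must pass it on the way down); the beam lies 38 mm to +x and the jaws reach from it to -x, past the table, 19 to 25 mm above the table top
- fixed_jaw: fixed jaw of the 200 mm caliper that lies flat in the stand: steel, 6 mm thick, 50 mm long. Origin on its measuring face, level with the table's centre, 22 mm above the table top; y points into the jaw, away from the gap
- slider: the caliper's slider with its display and its jaw, 78 mm long behind the jaw's face. Origin on the measuring face, level with the table's centre, facing the fixed jaw's origin; y points to the fixed jaw, z up
- opening (a joint): opening of the caliper in m: gap between the two faces, 0 shut to 0.105; falls as the slider moves to the stand's +y. Sliding friction about 1.5 N, stays where it is left
- slider_grip (a point): middle of the slider's rear end with the thumb rest, on the slider's top face, 66 mm behind the moving jaw's face; axes as table_top's. Here the slider is 40 mm wide across the beam (x), 14 mm thick, top 74 mm above the bench, free space beside and below. Thumb rest 22 mm long. Pinch it across the beam from above, or push it
- multimeter: bystander: multimeter lying flat, 150 x 76 x 45 mm; origin under its centre
- screwdriver: bystander: screwdriver lying flat, 190 mm
- spray_can: bystander: can standing, 54 mm wide, 150 mm high
- transformer: bystander: small transformer, 54 x 66 x 56 mm
- control_knob: bystander: black knob, 48 mm wide, 26 mm high
- parts_tray: bystander: divided tray with small parts, 110 x 160 x 40 mm
Not all that is in view belongs to the job. What is shaped like the spindle but green is not meant.

How it is judged:
By the outcome, as a careful person would: the job done as asked, in the order asked, and still so for the second after the job is handed in, with the robot touching nothing.
It also fails if it takes over 64 s, if anything falls off the work surface, if the arm or the gripper's body presses on something with over 40 N, if the wrist force passes 120 N, or if a joint passes its speed limit or range.

## Working session

There is one attempt and no reset: what is moved stays moved. The work goes in short steps, Python scripts to look and compute and a tool call to move; the robot and the scene stay as the last step left them, time stands still between calls to the robot, and variables do not carry over. Pictures are saved under pics/ and viewed, at most 10 in all, crops included, and the job is handed in when it is done.

Besides the shell and the picture viewer there is one more tool, called after "Request:" as name(argument=value, ...) on one line, values as JSON. play_rows: Moves the arm, as the interface text tells. Its arguments: {"type":"object","properties":{"increments":{"type":"string"},"grip_force":{"type":"number"}},"required":["increments"]}

```bash
mkdir -p pics
cat > h.py <<'E'
import numpy as np, cv2
from scipy.spatial.transform import Rotation as R
from cell import arm, vision, job, cut_out
def pts(im, mask=None):
    z=im["z_map"]; K=im["mtx"]; T=im["cam_to_world"]
    v,u=np.nonzero((z>0) if mask is None else (mask&(z>0)))
    d=z[v,u]; p=np.c_[(u-K[0,2])/K[0,0]*d, -(v-K[1,2])/K[1,1]*d, -d]
    return p@T[:3,:3].T+T[:3,3], v,u
def save(im,name): cv2.imwrite("pics/"+name+".png", im["frame"][:,:,::-1])
E
python3 - <<'E'
from h import *
s=arm.observe(); print(s, arm.hold_point_z)
ims={n:vision.get_image(n) for n in("scene","top")}
big=[]
for n,im in ims.items():
    save(im,n+"0"); print(n,im["mtx"].round(1).tolist(),im["cam_to_world"].round(3).tolist())
    for q in("spindle","plain_spindle","collar_spindle","rack","fixed_jaw","slider","table_top"):
        try:
            for r in cut_out(q,im)[:3]:
                p,_,_=pts(im,r["mask"]); print(n,q,round(r["confidence"],2),r["point"],np.median(p,0).round(3),p.min(0).round(3),p.max(0).round(3))
        except Exception as e: print(n,q,e)
E
```

```text
{'clock': 0.0, 'joints': array([-1.43258957,  0.43521711,  0.02499272,  1.57409393, -0.01158581,
        1.13401442, -0.07511747]), 'dq': array([-0.00025598, -0.00016443, -0.00063943,  0.00022754, -0.00070612,
       -0.00025769, -0.00065297]), 'joint_efforts': array([-2.76433993e-04, -6.67846942e+01,  9.84952748e-01, -3.14472628e+01,
       -6.03950769e-02,  4.26411512e-02,  1.73459803e-04]), 'position': array([0.14899466, 0.60638887, 0.18865014]), 'ee_rot': array([-3.77496454e-01, -3.11880281e+00,  2.49414203e-03]), 'force': array([-0.43534475, -0.3998134 , -1.04803748]), 'ft_torque': array([-0.00629139,  0.02600696,  0.06474387]), 'gripper_force': 0.0, 'width': 1.002847831929475} 0.0188
scene [[466.7, 0.0, 280.2], [0.0, 466.7, 204.3], [0.0, 0.0, 1.0]] [[0.864, -0.387, 0.323, 0.895], [0.504, 0.644, -0.576, -0.533], [0.015, 0.66, 0.751, 0.877], [0.0, 0.0, 0.0, 1.0]]
scene spindle 0.83 [173.8, 242.1] [0.392 0.146 0.023] [ 0.309  0.124 -0.002] [0.43  0.196 0.045]
scene spindle 0.63 [134.2, 355.7] [0.583 0.456 0.02 ] [ 0.498  0.437 -0.004] [0.625 0.478 0.044]
scene spindle 0.57 [184.6,
[... 1111 characters left out ...]
301  0.123 -0.005] [0.422 0.18  0.044]
top spindle 0.76 [210.0, 159.4] [0.575 0.459 0.022] [ 0.496  0.437 -0.005] [0.624 0.486 0.046]
top spindle 0.59 [202.4, 243.1] [0.591 0.191 0.075] [ 0.555  0.155 -0.005] [0.627 0.24  0.139]
top plain_spindle 0.55 [184.2, 226.3] [0.65  0.234 0.062] [0.613 0.202 0.001] [0.683 0.305 0.138]
top rack 0.67 [193.4, 239.9] [0.605 0.185 0.023] [0.469 0.065 0.   ] [0.727 0.304 0.116]
top slider 0.62 [209.2, 385.6] [ 0.575 -0.251  0.074] [ 0.527 -0.294  0.009] [ 0.597 -0.215  0.083]
top slider 0.58 [198.1, 244.5] [0.593 0.187 0.073] [0.558 0.155 0.007] [0.627 0.23  0.139]
top slider 0.41 [142.6, 277.9] [0.755 0.085 0.147] [ 0.739  0.059 -0.003] [0.825 0.108 0.155]
```

Run:
```python
import cv2
a=cv2.imread("pics/scene0.png");
cv2.imwrite("pics/sc.png",cv2.resize(a[100:420,100:460],None,fx=1.87,fy=1.87,interpolation=cv2.INTER_CUBIC)[:600,:680])
b=cv2.imread("pics/top0.png")
cv2.imwrite("pics/tp.png",cv2.resize(b[120:300,180:440],None,fx=3,fy=3,interpolation=cv2.INTER_CUBIC))
```

```text
(no output)
```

View pics/sc.png

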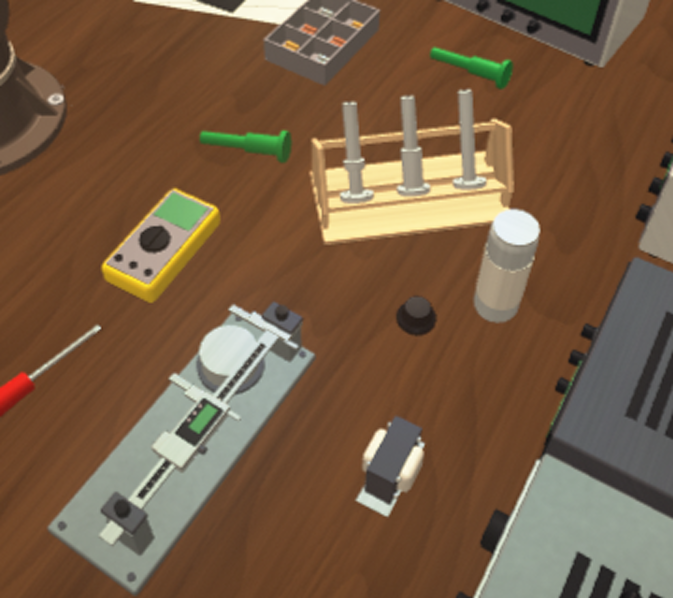

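View pics/tp.png

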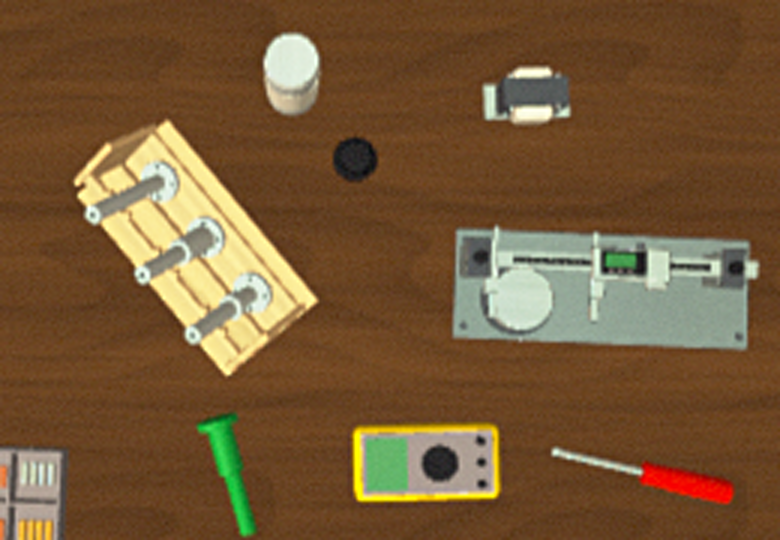

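```bash
cat > m.py <<'E'
from h import *
P=[]
for n in("top","scene"):
    im=vision.get_image(n); p,v,u=pts(im)
    # stubs above rack
    q=p[(p[:,0]>.46)&(p[:,0]<.74)&(p[:,1]>.05)&(p[:,1]<.34)&(p[:,2]>.113)&(p[:,2]<.16)]
    lab=cv2.kmeans(q[:,:2].astype(np.float32),3,None,(3,50,1e-4),5,cv2.KMEANS_PP_CENTERS)[1].ravel() if len(q)>10 else np.zeros(len(q))
    for k in range(3):
        a=q[lab==k]; print(n,"stub",len(a),a.mean(0).round(4),"zmax",a[:,2].max().round(4),"topmost",a[a[:,2]>a[:,2].max()-.006].mean(0).round(4))
    # table
    t=p[(p[:,0]>.48)&(p[:,0]<.6)&(p[:,1]>-.21)&(p[:,1]<-.08)&(abs(p[:,2]-.045)<.006)]
    (c,r)=cv2.minEnclosingCircle(t[:,:2].astype(np.float32)); A=np.c_[2*t[:,:2],np.ones(len(t))]
    print(n,"table",len(t),np.array(c).round(4),round(r,4),t.mean(0).round(4), t[:,:2].min(0).round(4),t[:,:2].max(0).round(4))
    # plate
    g=p[(p[:,0]>.45)&(p[:,0]<.66)&(p[:,1]>-.42)&(p[:,1]<-.02)&(p[:,2]>.005)&(p[:,2]<.02)]
    print(n,"plate",cv2.minAreaRect(g[:,:2].astype(np.float32)),np.median(g[:,2]))
    # caliper parts z>.06
    g=p[(p[:,0]>.48)&(p[:,0]<.63)&(p[:,1]>-.42)&(p[:,1]<-.02)&(p[:,2]>.06)&(p[:,2]<.1)]
    for y in np.arange(-.40,-.05,.01):
        s=g[(g[:,1]>=y)&(g[:,1]<y+.01)]
        if len(s): print(n,y.round(3),len(s),"x",s[:,0].min().round(3),s[:,0].max().round(3),"z",s[:,2].min().round(3),np.median(s[:,2]).round(3),s[:,2].max().round(3))
E
python3 m.py
```

```text
top stub 59 [0.5677 0.2201 0.1273] zmax 0.1375 topmost [0.5648 0.2241 0.1339]
top stub 64 [0.5109 0.1708 0.1268] zmax 0.1407 topmost [0.5078 0.1752 0.1364]
top stub 65 [0.6327 0.2598 0.1268] zmax 0.1407 topmost [0.6335 0.2503 0.1366]
top table 318 [ 0.5612 -0.1335] 0.0555 [ 0.5451 -0.1509  0.0448] [ 0.5146 -0.1813] [ 0.5978 -0.0905]
top plate ((0.5551460385322571, -0.21994850039482117), (0.20650427043437958, 0.39895763993263245), 0.2540777623653412) 0.01182874647040233
top -0.39 10 x 0.567 0.579 z 0.066 0.069 0.072
top -0.38 17 x 0.567 0.582 z 0.065 0.068 0.076
top -0.37 27 x 0.555 0.594 z 0.071 0.078 0.091
top -0.36 48 x 0.557 0.594 z 0.074 0.08 0.094
top -0.35 46 x 0.557 0.593 z 0.06 0.073 0.083
top -0.34 17 x 0.57 0.582 z 0.064 0.069 0.074
top -0.33 17 x 0.57 0.582 z 0.066 0.069 0.073
top -0.32 16 x 0.57 0.582 z 0.066 0.069 0.072
top -0.31 19 x 0.57 0.585 z 0.064 0.068 0.071
top -0.3 22 x 0.557 0.59 z 0.067 0.072 0.077
top -0.29 48 x 0.554 0.594 z 0.068 0.073 0.083
top -0.28 44 x 0.554 0.593 z 0.069 0.074 0.079
top -0.27 44 x 0.563 0.6 z 0.069 0.076 0.081
top -0.26 35 x 0.563 0.59
[... 2059 characters left out ...]
0.06 0.071 0.079
scene -0.22 107 x 0.526 0.612 z 0.065 0.069 0.076
scene -0.21 43 x 0.576 0.592 z 0.064 0.069 0.072
scene -0.2 40 x 0.575 0.592 z 0.063 0.068 0.071
scene -0.19 43 x 0.576 0.593 z 0.065 0.068 0.071
scene -0.18 34 x 0.577 0.593 z 0.064 0.068 0.071
scene -0.17 45 x 0.576 0.593 z 0.063 0.068 0.071
scene -0.16 38 x 0.577 0.594 z 0.063 0.068 0.071
scene -0.15 40 x 0.577 0.595 z 0.064 0.068 0.071
scene -0.14 37 x 0.579 0.595 z 0.065 0.068 0.071
scene -0.13 76 x 0.534 0.618 z 0.063 0.068 0.073
scene -0.12 198 x 0.53 0.619 z 0.061 0.07 0.081
scene -0.11 117 x 0.554 0.608 z 0.064 0.079 0.094
scene -0.1 65 x 0.568 0.608 z 0.063 0.078 0.093
scene -0.09 1 x 0.573 0.573 z 0.076 0.076 0.076
```

```bash
cat >> h.py <<'E'
def yaw(s): 
    y=R.from_rotvec(s["ee_rot"]).as_matrix()[:,1]; return np.degrees(np.arctan2(y[1],y[0]))
def plan(x,y,z,az,grip,vmax=4.0,amax=7.0):
    """rows to bring TCP to x,y,z with tool y axis at azimuth az (deg)"""
    s=arm.observe(); p=s["position"]; a=yaw(s); da=(az-a+180)%360-180
    d=np.array([x,y,z])-p; n=int(np.ceil(max(np.linalg.norm(d)*100/vmax,abs(da)/amax,1)))
    print("now",p.round(4),"yaw",round(a,1),"n",n)
    rows=[]
    for i in range(n):
        t=np.radians(a+da*i/n); X=np.array([-np.sin(t),np.cos(t)]); Y=np.array([np.cos(t),np.sin(t)])
        w=d/n*100; rows.append("%.2f %.2f %.2f %.2f %g"%(w[:2]@X,w[:2]@Y,-w[2],-da/n,grip))
    for i in range(0,n,5): print("; ".join(rows[i:i+5]))
E
python3 -c "
from h import *
plan(.570,.220,.17,38,0)"
```

```text
now [0.1491 0.607  0.1895] yaw 76.2 n 15
-3.34 -1.84 0.13 2.55 0; -3.42 -1.69 0.13 2.55 0; -3.49 -1.53 0.13 2.55 0; -3.56 -1.38 0.13 2.55 0; -3.61 -1.22 0.13 2.55 0
-3.66 -1.05 0.13 2.55 0; -3.71 -0.89 0.13 2.55 0; -3.74 -0.73 0.13 2.55 0; -3.77 -0.56 0.13 2.55 0; -3.79 -0.39 0.13 2.55 0
-3.81 -0.22 0.13 2.55 0; -3.81 -0.05 0.13 2.55 0; -3.81 0.12 0.13 2.55 0; -3.80 0.29 0.13 2.55 0; -3.78 0.46 0.13 2.55 0
```

Request:
play_rows(increments="-3.34 -1.84 0.13 2.55 0; -3.42 -1.69 0.13 2.55 0; -3.49 -1.53 0.13 2.55 0; -3.56 -1.38 0.13 2.55 0; -3.61 -1.22 0.13 2.55 0", grip_force=10)

```text
clock: 1.32
position: [0.2904, 0.4765, 0.1831]
ee_rot: [0.724, 3.057, 0.001]
force: [0.3, 0.4, 0.6]
width: 0.685
gripper_force: 0.0
```

Request:
play_rows(increments="-3.66 -1.05 0.13 2.55 0; -3.71 -0.89 0.13 2.55 0; -3.74 -0.73 0.13 2.55 0; -3.77 -0.56 0.13 2.55 0; -3.79 -0.39 0.13 2.55 0")

```text
clock: 1.73
position: [0.4307, 0.3474, 0.1767]
ee_rot: [1.059, 2.957, 0.001]
force: [0.6, 2.2, -0.7]
width: 0.5
gripper_force: 0.0
```

Request:
play_rows(increments="-3.81 -0.22 0.13 2.55 0; -3.81 -0.05 0.13 2.55 0; -3.81 0.12 0.13 2.55 0; -3.80 0.29 0.13 2.55 0; -3.78 0.46 0.13 2.55 0")

```text
clock: 2.15
position: [0.5711, 0.2185, 0.1701]
ee_rot: [1.381, 2.822, 0.001]
force: [1.1, 0.8, 0.8]
width: 0.499
gripper_force: 0.0
```

Request:
play_rows(increments="0 0 0 0 0; 0 0 0 0 0")

```text
clock: 2.32
position: [0.5714, 0.2171, 0.1698]
ee_rot: [1.385, 2.819, -0.001]
force: [-0.6, 0.1, -1.5]
width: 0.499
gripper_force: 0.0
```

Run:
```python
from h import *
im=vision.get_image("wrist"); s=arm.observe(); print(s["position"],yaw(s),s["width"],s["clock"],s["force"])
print(im["mtx"].round(1).tolist(),im["cam_to_world"].round(4).tolist())
save(im,"w1")
np.savez("w1.npz",**{k:im[k] for k in("frame","z_map","mtx","cam_to_world")})
```

```text
[0.56997291 0.21931462 0.16969599] 37.87450137345459 0.5037951931100432 2.3667 [ 0.12617034  0.05247246 -0.20565054]
[[325.2, 0.0, 282.3], [0.0, 325.2, 209.2], [0.0, 0.0, 1.0]] [[0.7912, -0.5898, -0.162, 0.5286], [0.6116, 0.7627, 0.2104, 0.2737], [-0.0005, -0.2656, 0.9641, 0.3636], [0.0, 0.0, 0.0, 1.0]]
```

View pics/w1.png

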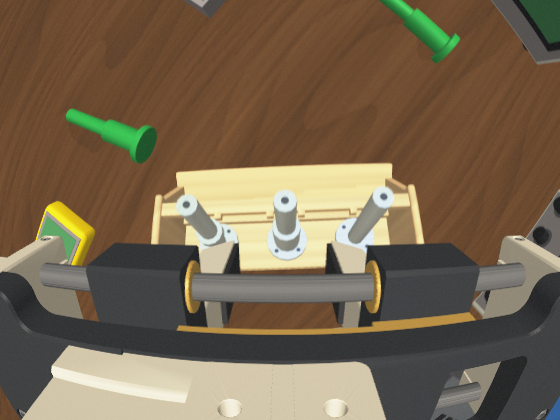

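```bash
cat >> h.py <<'E'
def wpts(im,v,u):
    K=im["mtx"];T=im["cam_to_world"]; a=(u-K[0,2])/K[0,0]; b=(v-K[1,2])/K[1,1]; th=np.hypot(a,b)+1e-9
    d=np.c_[np.sin(th)*a/th,-np.sin(th)*b/th,-np.cos(th)]; d=d/(-d[:,2:]); p=d*im["z_map"][v,u][:,None]
    return p@T[:3,:3].T+T[:3,3]
E
python3 - <<'E'
from h import *
im=dict(np.load("w1.npz"))
t=np.radians(37.9);d=np.array([-np.sin(t),np.cos(t)]);r=np.array([np.cos(t),np.sin(t)]); g=np.array([.570,.2195])
for v in range(190,260,5):
    row=[]
    u=np.arange(262,312); p=wpts(im,np.full_like(u,v),u); q=p[:,:2]-g
    ok=(p[:,2]>.06)
    if ok.any(): print(v,u[ok].min(),u[ok].max(),"d %.4f row %.4f z %.4f"%(np.median(q[ok]@d),np.mean(q[ok]@r),np.median(p[ok,2])))
E
```

```text
195 276 293 d 0.0142 row 0.0019 z 0.1278
200 262 311 d -0.0011 row 0.0038 z 0.0812
205 262 311 d -0.0050 row 0.0038 z 0.0839
210 262 311 d -0.0088 row 0.0038 z 0.0868
215 262 309 d -0.0042 row 0.0004 z 0.1181
220 275 297 d -0.0083 row 0.0033 z 0.1182
225 273 299 d -0.0169 row 0.0034 z 0.1046
230 272 300 d -0.0270 row 0.0035 z 0.0884
235 273 299 d -0.0344 row 0.0035 z 0.0810
240 275 298 d -0.0387 row 0.0041 z 0.0826
245 279 294 d -0.0494 row 0.0042 z 0.0682
```

```bash
python3 -c "
from h import *
plan(.5705,.2235,.101,38,0,2)"
```

```text
now [0.57   0.2193 0.1697] yaw 37.9 n 4
0.07 0.07 1.72 -0.03 0; 0.07 0.07 1.72 -0.03 0; 0.07 0.07 1.72 -0.03 0; 0.07 0.07 1.72 -0.03 0
```

Request:
play_rows(increments="0.08 0.08 1.7 0 0; 0.08 0.08 1.7 0 0; 0.07 0.07 1.7 0 0; 0.07 0.07 1.7 0 0; 0 0 0 0 0")

```text
clock: 2.78
position: [0.5669, 0.2256, 0.0989]
ee_rot: [-1.371, -2.822, 0.005]
force: [-0.7, -1.3, -0.8]
width: 0.501
gripper_force: 0.0
```

Request:
play_rows(increments="0 0 0 0 -1; 0 0 0 0 -1; 0 0 0 0 -1; 0 0 0 0 -1; 0 0 0 0 -1", grip_force=8)

```text
clock: 3.2
position: [0.5708, 0.2242, 0.1028]
ee_rot: [1.378, 2.822, 0.002]
force: [1.1, -0.2, -0.7]
width: 0.186
gripper_force: 0.0
```

Request:
play_rows(increments="0 0 0 0 -1; 0 0 0 0 -1; 0 0 0 0 -1")

```text
clock: 3.45
position: [0.5704, 0.224, 0.1021]
ee_rot: [1.379, 2.823, 0.0]
force: [-0.0, 0.3, 0.6]
width: 0.01
gripper_force: 0.0
```

Run:
```python
from h import *
im=vision.get_image("wrist"); save(im,"w2")
b=vision.get_image("scene"); a=b["frame"][80:260,220:420,::-1]
w=im["frame"][140:330,140:420,::-1]
c=np.zeros((600,800,3),np.uint8); A=cv2.resize(a,(400,360)); W=cv2.resize(w,(400,271)); c[:360,:400]=A; c[:271,400:]=W
cv2.imwrite("pics/c2.png",c[:360])
```

```text
(no output)
```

View pics/c2.png

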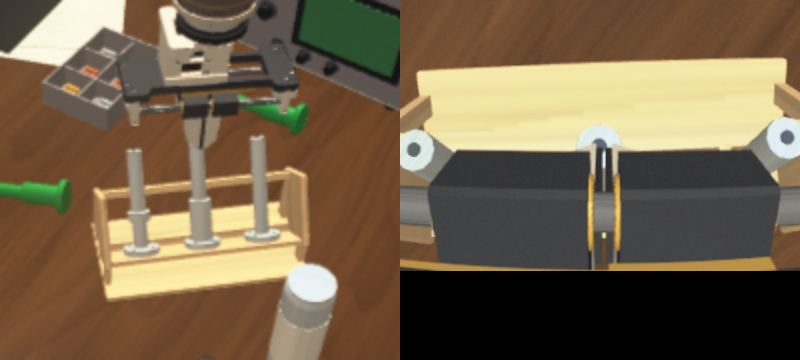

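Run:
```python
from h import *
t=np.radians(38);d=np.array([-np.sin(t),np.cos(t)]);r=np.array([np.cos(t),np.sin(t)]); s=arm.observe(); g=s["position"][:2]; print(s["position"])
for n in("scene","top"):
    im=vision.get_image(n); p,v,u=pts(im); q=p[:,:2]-g; a=q@d; b=q@r
    for z in np.arange(.05,.20,.01):
        k=(abs(b)<.013)&(abs(a)<.08)&(abs(p[:,2]-z)<.005)
        if k.any(): print(n,z.round(3),k.sum(),"d",np.percentile(a[k],[5,50,95]).round(4),"row",np.percentile(b[k],[5,50,95]).round(4))
```

```text
[0.57038597 0.22397106 0.10195045]
scene 0.05 63 d [-0.0787 -0.0647 -0.0527] row [-0.011  -0.0008  0.0109]
scene 0.06 56 d [-0.0624 -0.0563 -0.0482] row [-0.0118 -0.0017  0.0109]
scene 0.07 52 d [-0.0562 -0.0496 -0.0411] row [-0.0103 -0.0008  0.0123]
scene 0.08 67 d [-0.0482 -0.0395 -0.0175] row [-0.0108 -0.0018  0.0102]
scene 0.09 49 d [-0.0376 -0.0306 -0.0166] row [-0.009  -0.0015  0.0117]
scene 0.1 33 d [-0.029  -0.0247 -0.0162] row [-0.0074 -0.0008  0.0075]
scene 0.11 41 d [-0.0239 -0.0173 -0.008 ] row [-0.008  -0.002   0.0077]
scene 0.12 38 d [-0.0175 -0.0098 -0.0043] row [-0.008  -0.0005  0.0077]
scene 0.13 23 d [-0.0079 -0.0046 -0.0013] row [-0.0086 -0.0037  0.0053]
scene 0.14 16 d [-0.0146 -0.0124 -0.0095] row [-0.005   0.0021  0.0112]
scene 0.15 32 d [-0.0138 -0.0122 -0.0104] row [-0.0117  0.0001  0.0103]
scene 0.16 34 d [-0.0145 -0.0112 -0.0093] row [-0.0107  0.0008  0.0112]
scene 0.17 37 d [-0.0146 -0.0125 -0.0106] row [-0.0117 -0.0014  0.0119]
scene 0.18 39 d [-0.0145 -0.0118 -0.0099] row [-0.0115  0.0006  0.0115]
scene 0.19 9 d [-0.0135 -0.0125 -0.0112] row [-0.0063  0.0058  0.0085]
top 0.05 28 d [-0.0772 -0.0677 -0.0597] row [-0.0114 -0.003   0.0083]
top 0.06 16 d [-0.0622 -0.0577 -0.0516] row [-0.0111 -0.0045  0.0068]
top 0.07 18 d [-0.0561 -0.0504 -0.0428] row [-0.0122 -0.0011  0.008 ]
top 0.08 30 d [-0.0475 -0.0401 -0.0341] row [-0.0118 -0.0033  0.0074]
top 0.09 8 d [-0.0451 -0.0353 -0.0329] row [-0.0071 -0.0034  0.0026]
```

Run:
```python
from h import *
im=vision.get_image("scene"); a=im["frame"][110:230,270:370,::-1]
w=vision.get_image("wrist")["frame"][190:310,220:340,::-1]
c=np.hstack([cv2.resize(a,(400,480),interpolation=cv2.INTER_CUBIC),cv2.resize(w,(400,480)[::1] if 0 else (400,480),interpolation=cv2.INTER_CUBIC)])
cv2.imwrite("pics/c3.png",c)
```

```text
(no output)
```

View pics/c3.png

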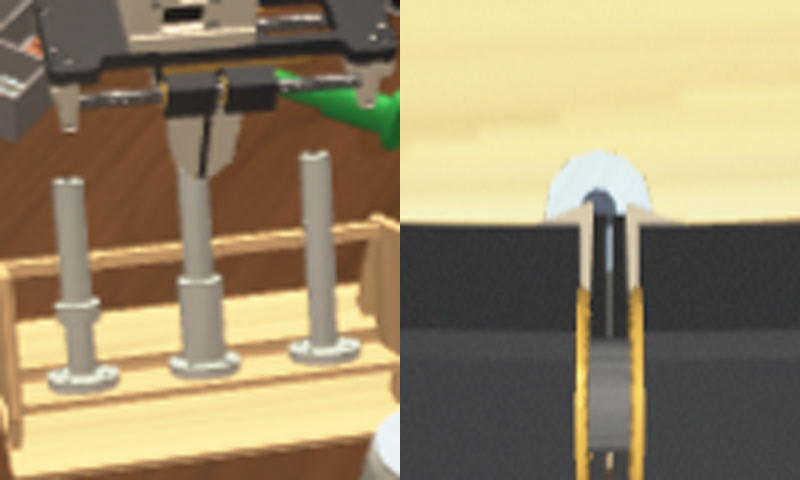

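Run:
```python
from h import *
def ray(im,v,u,z):
    K=im["mtx"];T=im["cam_to_world"]; a=(u-K[0,2])/K[0,0]; b=(v-K[1,2])/K[1,1]; th=np.hypot(a,b)
    d=T[:3,:3]@np.array([np.sin(th)*a/th,-np.sin(th)*b/th,-np.cos(th)]); return T[:3,3]+d*(z-T[2,3])/d[2]
def proj(im,p):
    K=im["mtx"];T=im["cam_to_world"]; c=T[:3,:3].T@(np.array(p)-T[:3,3]); r=np.hypot(c[0],c[1]); th=np.arctan2(r,-c[2])
    return K[0,2]+K[0,0]*th*c[0]/r, K[1,2]-K[1,1]*th*c[1]/r
i1=dict(np.load("w1.npz")); i2=vision.get_image("wrist"); s=arm.observe()
print("TCP",s["position"],"proj",proj(i2,s["position"]), "grasp", proj(i2,s["position"]+[0,0,.0188]), "z+.06",proj(i2,s["position"]+[0,0,.06]))
print("end1",ray(i1,200,285,.1324),"end2",ray(i2,241,280,.1324))
print("z_map near end2",i2["z_map"][230:245:3,280-8:280+9:4])
print(wpts(i2,np.array([233]),np.array([280])),wpts(i2,np.array([236]),np.array([276])))
```

```text
TCP [0.57037028 0.22394441 0.10187506] proj (np.float64(281.23949156704225), np.float64(236.00964758299563)) grasp (np.float64(281.12686061611066), np.float64(247.1114722228929)) z+.06 (np.float64(280.79382452636486), np.float64(280.3189018988603))
end1 [0.5647407  0.22996997 0.1324    ] end2 [0.56483735 0.23013681 0.1324    ]
z_map near end2 [[0.17739744 0.17764735 0.17716579 0.17735526 0.17884317]
 [0.17818946 0.17603852 0.17790447 0.17776659 0.17850305]
 [0.1784     0.17720489 0.17786363 0.17715892 0.17838812]
 [0.17779137 0.17568457 0.17636393 0.17719063 0.17666999]
 [0.16736495 0.16604947 0.17518207 0.17500016 0.1662145 ]]
[[0.56303863 0.232397   0.1276696 ]] [[0.56215286 0.22998849 0.1287665 ]]
```

Run:
```python
from h import *
im=vision.get_image("scene"); K=im["mtx"];T=im["cam_to_world"]; s=arm.observe()
t=np.radians(38);d=np.array([-np.sin(t),np.cos(t),0])
for dd in(-.02,-.012,0,.012):
  for dz in(0,.0188,.04,.06):
    c=T[:3,:3].T@(s["position"]+dd*d+[0,0,dz]-T[:3,3]); print(dd,dz,(K[0,2]-K[0,0]*c[0]/c[2]).round(1),(K[1,2]+K[1,1]*c[1]/c[2]).round(1),(-c[2]).round(4))
for v in range(130,186,4): print(v,im["z_map"][v,312:332:2].round(3))
print(s["width"],s["joint_efforts"])
```

```text
-0.02 0 319.0 168.0 1.1094
-0.02 0.0188 319.6 162.3 1.0953
-0.02 0.04 320.3 155.6 1.0794
-0.02 0.06 321.0 149.1 1.0644
-0.012 0 318.4 165.7 1.1147
-0.012 0.0188 319.0 160.0 1.1006
-0.012 0.04 319.7 153.3 1.0846
-0.012 0.06 320.3 146.8 1.0696
0 0 317.4 162.3 1.1225
0 0.0188 318.0 156.5 1.1084
0 0.04 318.7 149.8 1.0925
0 0.06 319.4 143.3 1.0774
0.012 0 316.5 158.9 1.1303
0.012 0.0188 317.1 153.1 1.1162
0.012 0.04 317.7 146.4 1.1003
0.012 0.06 318.4 139.9 1.0853
130 [1.007 1.006 1.007 1.009 1.008 1.01  1.008 1.012 1.007 1.009]
134 [1.001 1.006 1.008 1.003 1.009 1.006 1.01  1.011 1.012 1.008]
138 [1.012 1.013 1.014 1.017 1.017 1.019 1.05  1.016 1.019 1.021]
142 [1.079 1.056 1.056 1.056 1.058 1.062 1.06  1.061 1.06  1.324]
146 [1.312 1.064 1.064 1.069 1.068 1.07  1.067 1.069 1.07  1.314]
150 [1.304 1.07  1.074 1.076 1.079 1.077 1.078 1.077 1.306 1.305]
154 [1.291 1.289 1.098 1.08  1.087 1.088 1.294 1.299 1.299 1.296]
158 [1.285 1.283 1.099 1.1   1.102 1.286 1.286 1.285 1.287 1.285]
162 [1.274 1.271 1.104 1.102 1.101 1.104 1.272 1.271 1.271 1.277]
166 [1.264 1.261 1.106 1.101 1.105 1.104 1.259 1.263 0.    1.261]
170 [1.253 1.255 1.111 1.107 1.104 1.109 1.128 1.127 1.126 1.125]
174 [1.123 1.124 1.111 1.109 1.11  1.109 1.248 1.243 1.241 1.244]
178 [1.232 1.23  1.119 1.114 1.112 1.113 1.233 1.232 1.238 1.23 ]
182 [1.224 1.222 1.112 1.107 1.106 1.108 1.113 1.22  1.219 1.223]
0.005655812039198013 [ 4.78068134e-03 -6.61793661e+01  5.78461513e+00 -2.75095564e+01
 -3.64626129e-02  6.66380511e-02 -4.31831552e-05]
```

Request:
play_rows(increments="0 0 0 0 0; 0 0 0 0 0; 0 0 0 0 0; 0 0 0 0 0; -0.5 0 0 0 0")

```text
clock: 4.27
position: [0.5729, 0.221, 0.1019]
ee_rot: [-1.376, -2.823, -0.001]
force: [-0.0, 0.2, -0.1]
width: 0.317
gripper_force: 0.0
```

Request:
play_rows(increments="-0.5 0 0 0 -0.4; 0 0 0 0 -0.5; 0 0 0 0 -0.5")

```text
clock: 4.52
position: [0.5769, 0.2154, 0.1019]
ee_rot: [1.38, 2.822, -0.0]
force: [-0.1, 0.6, -0.1]
width: 0.256
gripper_force: 0.0
```

Request:
play_rows(increments="0 0 0 0 -0.6; 0 0 0 0 -0.7")

```text
clock: 4.68
position: [0.5764, 0.2163, 0.1019]
ee_rot: [-1.378, -2.823, -0.0]
force: [0.0, 0.4, 0.6]
width: 0.175
gripper_force: 0.0
```

Request:
play_rows(increments="0 0 0 0 -0.7; 0 0 0 0 -0.7")

```text
clock: 4.85
position: [0.5764, 0.2163, 0.1019]
ee_rot: [-1.378, -2.823, -0.0]
force: [-0.4, -0.7, 0.1]
width: 0.152
gripper_force: 0.0
```

Run:
```python
from h import *
s=arm.observe();print(s)
a=vision.get_image("scene")["frame"][110:230,270:370,::-1]
w=vision.get_image("wrist")["frame"][180:300,220:340,::-1]
cv2.imwrite("pics/c4.png",np.hstack([cv2.resize(q,(400,480),interpolation=cv2.INTER_CUBIC) for q in(a,w)]))
```

```text
{'clock': 4.85, 'joints': array([-0.65998581,  0.5098741 ,  0.31248107,  1.7191576 , -0.18679378,
        0.94179028,  0.3882224 ]), 'dq': array([-0.00034059, -0.00038038, -0.00142173, -0.00158175,  0.00101589,
       -0.00033702, -0.00063959]), 'joint_efforts': array([ 5.19371743e-02, -6.65457845e+01,  5.85723549e+00, -2.75680965e+01,
       -3.53329733e-02,  6.75102370e-02, -7.68601421e-04]), 'position': array([0.57642198, 0.21633093, 0.10193383]), 'ee_rot': array([-1.37798208e+00, -2.82315634e+00, -1.42043152e-04]), 'force': array([-0.44125483, -0.69423985,  0.12712284]), 'ft_torque': array([-0.04077219,  0.01506494,  0.02870835]), 'gripper_force': 0.0, 'width': 0.15165861811095627}
```

View pics/c4.png

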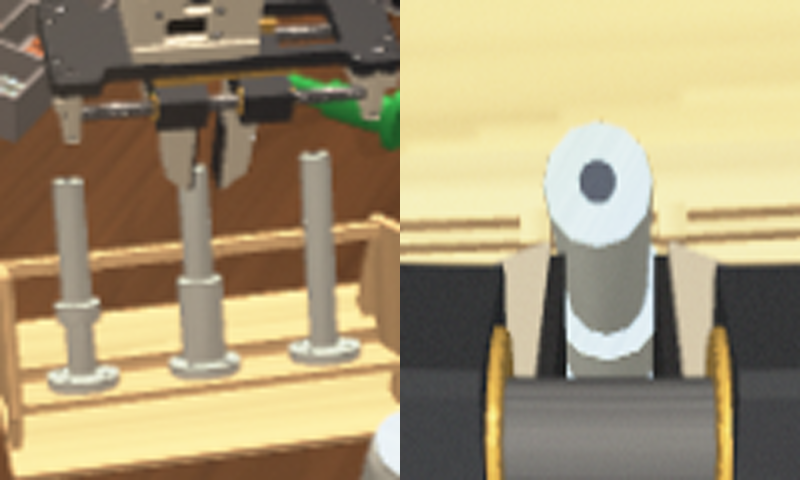

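Run:
```python
from h import *
t=np.radians(38);d=np.array([-np.sin(t),np.cos(t)]);r=np.array([np.cos(t),np.sin(t)]); s=arm.observe(); g=s["position"]
im=vision.get_image("scene"); p,v,u=pts(im); q=p[:,:2]-g[:2]; a=q@d; b=q@r
for sg in(-1,1):
  k=(abs(a)<.03)&(sg*b>.011)&(sg*b<.03)&(p[:,2]>.095)&(p[:,2]<.2)
  for v0 in range(140,175,2):
    m=k&(abs(v-v0)<1)
    if m.any(): print("scene",sg,v0,m.sum(),"d",a[m].mean().round(4),"row",b[m].min().round(4),b[m].max().round(4),"z",p[m,2].mean().round(4), u[m].min(),u[m].max())
w=vision.get_image("wrist")
for u0 in(254,256,258,304,306,308,310):
  vv=np.arange(236,270,4); P=wpts(w,vv,np.full_like(vv,u0)); Q=P[:,:2]-g[:2]
  print("wrist",u0,[(int(x),round(float(A),4),round(float(B),4),round(float(Z),4)) for x,A,B,Z in zip(vv,Q@d,Q@r,P[:,2])])
```

```text
scene -1 144 8 d -0.009 row -0.0237 -0.011 z 0.1782 310 317
scene -1 146 7 d -0.0092 row -0.0238 -0.0138 z 0.1725 310 316
scene -1 148 7 d -0.0088 row -0.0234 -0.0124 z 0.1661 310 316
scene -1 150 6 d -0.012 row -0.0224 -0.0124 z 0.1628 311 316
scene -1 152 6 d -0.0117 row -0.0224 -0.0118 z 0.1564 311 316
scene -1 154 5 d -0.0116 row -0.02 -0.0111 z 0.15 312 316
scene -1 156 1 d -0.0123 row -0.0131 -0.0131 z 0.144 315 315
scene 1 140 2 d -0.0124 row 0.0132 0.0153 z 0.1896 328 329
scene 1 142 7 d -0.0132 row 0.0114 0.0254 z 0.184 327 333
scene 1 144 7 d -0.0119 row 0.0119 0.026 z 0.1769 327 333
scene 1 146 6 d -0.0134 row 0.0119 0.0248 z 0.1723 327 332
scene 1 148 6 d -0.013 row 0.0132 0.0242 z 0.1659 327 332
scene 1 150 6 d -0.0126 row 0.0131 0.0253 z 0.1593 327 332
scene 1 152 6 d -0.0121 row 0.012 0.0235 z 0.1529 326 331
scene 1 154 4 d -0.0129 row 0.0116 0.0192 z 0.1477 326 329
scene 1 156 2 d -0.0113 row 0.0113 0.0127 z 0.1404 325 326
wrist 254 [(236, -0.0072, -0.0192, 0.0825), (240, -0.0332, -0.0249, 0.0217), (244, 0.011, -0.0136, 0.144), (248, 0.0107, -0.0132, 0.1486), (252, 0.
[... 1208 characters left out ...]
56, 0.0106, 0.0116, 0.1582), (260, 0.0113, 0.0112, 0.1641), (264, 0.0101, 0.0111, 0.1659), (268, 0.0108, 0.0107, 0.1714)]
wrist 308 [(236, -0.0287, 0.0235, 0.0236), (240, -0.0341, 0.024, 0.0194), (244, 0.0106, 0.0136, 0.1431), (248, 0.011, 0.0132, 0.1493), (252, 0.0107, 0.0128, 0.1536), (256, 0.0111, 0.0124, 0.1593), (260, 0.0106, 0.0122, 0.1627), (264, 0.0099, 0.012, 0.1655), (268, 0.0107, 0.0116, 0.1713)]
wrist 310 [(236, -0.0289, 0.0254, 0.0231), (240, -0.0348, 0.026, 0.0175), (244, 0.0109, 0.0146, 0.1437), (248, 0.0108, 0.0142, 0.149), (252, 0.0109, 0.0138, 0.1541), (256, 0.0106, 0.0134, 0.1582), (260, 0.0104, 0.0131, 0.1623), (264, 0.0105, 0.0128, 0.1667), (268, 0.0107, 0.0124, 0.1712)]
```

Request:
play_rows(increments="0.4 0 0 0 0; 0.4 0 0 0 0; 0 0 0 0 0; 0 0 0 0 0; 0 0 0 0 0")

```text
clock: 5.47
position: [0.5716, 0.2226, 0.102]
ee_rot: [1.378, 2.823, 0.0]
force: [0.4, -0.0, 0.6]
width: 0.461
gripper_force: 0.0
```

Request:
play_rows(increments="0 0 1 0 0; 0 0 1 0 0; 0 0 1 0 0; 0 0 0.9 0 0; 0 0 0 0 0")

```text
clock: 5.88
position: [0.57, 0.2218, 0.0601]
ee_rot: [-1.377, -2.821, 0.005]
force: [-0.1, -0.6, -0.5]
width: 0.5
gripper_force: 0.0
```

Request:
play_rows(increments="0 0 0 0 -0.5; 0 0 0 0 -0.5; 0 0 0 0 -1; 0 0 0 0 -1; 0 0 0 0 -1", grip_force=8)

```text
clock: 6.3
position: [0.5719, 0.2226, 0.0634]
ee_rot: [1.378, 2.823, 0.001]
force: [0.5, 1.0, 1.5]
width: 0.196
gripper_force: 8.0
```

Request:
play_rows(increments="0 0 0 0 -1; 0 0 0 0 -1")

```text
clock: 6.47
position: [0.5718, 0.2226, 0.0633]
ee_rot: [1.378, 2.823, 0.001]
force: [-0.8, -0.2, 2.5]
width: 0.19
gripper_force: 8.0
```

Request:
play_rows(increments="0 0 -0.5 0 -1; 0 0 -0.8 0 -1; 0 0 -1 0 -1; 0 0 -1 0 -1; 0 0 -1 0 -1")

```text
clock: 6.88
position: [0.5718, 0.2225, 0.1074]
ee_rot: [1.378, 2.823, 0.001]
force: [0.6, -0.1, -2.3]
width: 0.193
gripper_force: 8.0
```

Request:
play_rows(increments="0 0 -1.5 0 -1; 0 0 -1.5 0 -1; 0 0 -1.5 0 -1; 0 0 -1.5 0 -1; 0 0 -1.5 0 -1")

```text
clock: 7.3
position: [0.5717, 0.2224, 0.1828]
ee_rot: [1.378, 2.823, 0.001]
force: [0.3, -0.4, -1.5]
width: 0.191
gripper_force: 8.0
```

```bash
cat > tilt.py <<'E'
from h import *
import sys
s=arm.observe(); g=s["position"]; t=np.radians(yaw(s)); X=np.array([-np.sin(t),np.cos(t)]);Y=np.array([np.cos(t),np.sin(t)])
print(g.round(4),yaw(s).round(1),s["width"].round(3),s["gripper_force"],s["clock"],s["force"].round(1))
for n in("scene","top"):
    im=vision.get_image(n); p,v,u=pts(im); a=(p[:,:2]-g[:2])@X; b=(p[:,:2]-g[:2])@Y
    for z in np.arange(g[2]-.09,g[2]+.08,.01):
        k=(abs(b)<.03)&(abs(a)<.12)&(abs(p[:,2]-z)<.005)
        if k.sum()>3: print(n,"z-g",(z-g[2]).round(3),k.sum(),"tx",np.percentile(a[k],[5,50,95]).round(3),"ty",np.percentile(b[k],[5,50,95]).round(3))
E
python3 tilt.py
python3 - <<'E'
from h import *
a=vision.get_image("scene")["frame"][60:240,220:400,::-1]
w=vision.get_image("wrist")["frame"][90:330,160:400,::-1]
cv2.imwrite("pics/c5.png",np.hstack([cv2.resize(q,(400,400),interpolation=cv2.INTER_CUBIC) for q in(a,w)]))
E
```

```text
Traceback (most recent call last):
  File "tilt.py", line 4, in <module>
    print(g.round(4),yaw(s).round(1),s["width"].round(3),s["gripper_force"],s["clock"],s["force"].round(1))
                                     ^^^^^^^^^^^^^^^^
AttributeError: 'float' object has no attribute 'round'
```

View pics/c5.png

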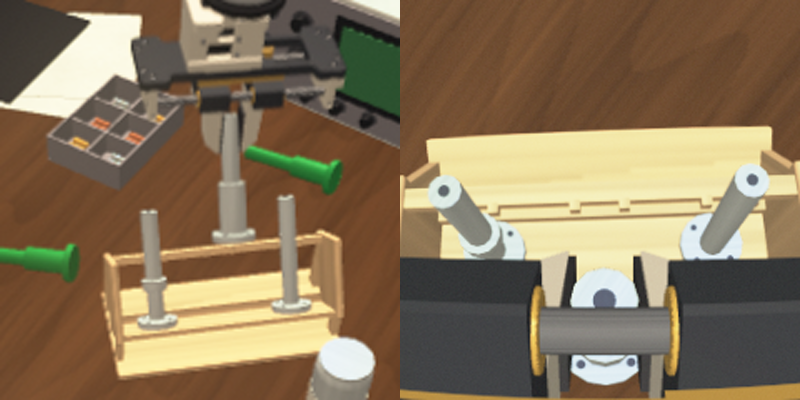

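```bash
sed -i 's/s\["width"\].round(3)/s["width"]/' tilt.py; python3 tilt.py
```

```text
[0.5733 0.2229 0.1843] 37.9 0.19176884371625136 7.997637391090393 7.4 [ 0.2  0.8 -2.1]
scene z-g -0.09 4 tx [-0.018 -0.017 -0.016] ty [-0.015 -0.001  0.013]
scene z-g -0.03 20 tx [-0.074 -0.062 -0.051] ty [-0.019 -0.014  0.018]
scene z-g -0.02 111 tx [-0.08  -0.071 -0.057] ty [-0.013 -0.001  0.016]
scene z-g -0.01 68 tx [-0.065 -0.06  -0.051] ty [-0.011 -0.     0.012]
scene z-g -0.0 67 tx [-0.058 -0.052 -0.044] ty [-0.011 -0.001  0.013]
scene z-g 0.01 73 tx [-0.051 -0.045 -0.032] ty [-0.011 -0.001  0.014]
scene z-g 0.02 62 tx [-0.044 -0.036 -0.026] ty [-0.008 -0.     0.008]
scene z-g 0.03 42 tx [-0.032 -0.028 -0.022] ty [-0.007  0.     0.008]
scene z-g 0.04 63 tx [-0.025 -0.018 -0.01 ] ty [-0.012  0.001  0.016]
scene z-g 0.05 111 tx [-0.017 -0.012 -0.005] ty [-0.022 -0.001  0.022]
scene z-g 0.06 98 tx [-0.014 -0.01  -0.001] ty [-0.025  0.001  0.023]
scene z-g 0.07 108 tx [-0.014 -0.011  0.004] ty [-0.025  0.002  0.025]
top z-g -0.03 36 tx [-0.071 -0.058 -0.05 ] ty [-0.023 -0.016  0.017]
top z-g -0.02 69 tx [-0.077 -0.069 -0.059] ty [-0.018 -0.004  0.012]
top z-g -0.01 22 tx [-0.063 -0.058 -0.052] ty [-0.016 -0.005  0.006]
top z-g -0.0 28 tx [-0.055 -0.05  -0.037] ty [-0.016 -0.008  0.006]
top z-g 0.01 32 tx [-0.048 -0.042 -0.033] ty [-0.014 -0.004  0.007]
top z-g 0.02 20 tx [-0.041 -0.036 -0.032] ty [-0.012 -0.003  0.006]
```

```bash
python3 -c "
from h import *
plan(.546,-.150,.18,87.7,-1,3.2,5)"
```

```text
now [0.5717 0.2225 0.1813] yaw 38.0 n 12
-2.32 -2.08 0.01 -4.15 -1; -2.16 -2.24 0.01 -4.15 -1; -1.99 -2.39 0.01 -4.15 -1; -1.81 -2.53 0.01 -4.15 -1; -1.63 -2.65 0.01 -4.15 -1
-1.43 -2.76 0.01 -4.15 -1; -1.23 -2.86 0.01 -4.15 -1; -1.02 -2.94 0.01 -4.15 -1; -0.80 -3.01 0.01 -4.15 -1; -0.58 -3.06 0.01 -4.15 -1
-0.36 -3.09 0.01 -4.15 -1; -0.14 -3.11 0.01 -4.15 -1
```

Request:
play_rows(increments="-1.2 -1.1 0 -2 -1; -2.32 -2.08 0.01 -4.15 -1; -2.16 -2.24 0.01 -4.15 -1; -1.99 -2.39 0.01 -4.15 -1; -1.81 -2.53 0.01 -4.15 -1")

```text
clock: 7.92
position: [0.565, 0.0804, 0.1793]
ee_rot: [-0.898, -3.009, 0.002]
force: [0.4, -0.2, -1.1]
width: 0.194
gripper_force: 8.0
```

Request:
play_rows(increments="-1.63 -2.65 0.01 -4.15 -1; -1.43 -2.76 0.01 -4.15 -1; -1.23 -2.86 0.01 -4.15 -1; -1.02 -2.94 0.01 -4.15 -1; -0.80 -3.01 0.01 -4.15 -1")

```text
clock: 8.33
position: [0.5598, -0.0751, 0.1789]
ee_rot: [-0.342, -3.121, 0.0]
force: [0.2, 0.2, -1.0]
width: 0.195
gripper_force: 8.0
```

Request:
play_rows(increments="-0.58 -3.06 0.01 -4.15 -1; -0.36 -3.0 0.01 -4.15 -1; 0 -1.9 0 -2 -1; 0 0 0 0 -1; 0 0 0 0 -1")

```text
clock: 8.75
position: [0.5564, -0.1552, 0.1788]
ee_rot: [-0.071, -3.139, -0.0]
force: [-0.6, 0.9, -1.6]
width: 0.197
gripper_force: 8.0
```

```bash
python3 tilt.py | grep -v " -0.0[6-9]"
python3 - <<'E'
from h import *
w=vision.get_image("wrist"); save(w,"w6"); s=vision.get_image("scene"); save(s,"s6")
np.savez("w6.npz",**{k:w[k] for k in("frame","z_map","mtx","cam_to_world")})
a=s["frame"][180:400,150:400,::-1]; cv2.imwrite("pics/c6.png",np.hstack([cv2.resize(a,(400,352)),cv2.resize(w["frame"][100:400,100:441,::-1],(400,352))]))
E
```

```text
[ 0.5564 -0.1552  0.1788] 87.4 0.1972197842357604 7.999308854341507 8.75 [-0.6  0.9 -1.6]
scene z-g -0.04 11 tx [-0.055 -0.045 -0.043] ty [-0.02  -0.012 -0.006]
scene z-g -0.01 86 tx [-0.063 -0.057 -0.044] ty [-0.013 -0.006  0.008]
scene z-g -0.0 87 tx [-0.056 -0.051 -0.038] ty [-0.013 -0.007  0.007]
scene z-g 0.01 100 tx [-0.05  -0.043 -0.026] ty [-0.013 -0.007  0.009]
scene z-g 0.02 105 tx [-0.044 -0.035 -0.025] ty [-0.01  -0.004  0.007]
scene z-g 0.03 65 tx [-0.031 -0.026 -0.017] ty [-0.009 -0.005  0.006]
scene z-g 0.04 77 tx [-0.024 -0.019 -0.011] ty [-0.011 -0.003  0.014]
scene z-g 0.05 108 tx [-0.017 -0.013 -0.007] ty [-0.025 -0.004  0.02 ]
scene z-g 0.06 56 tx [-0.013 -0.012 -0.   ] ty [-0.027 -0.018  0.024]
scene z-g 0.07 43 tx [-0.013 -0.012  0.007] ty [-0.027 -0.022  0.026]
top z-g -0.03 29 tx [-0.068 -0.055 -0.046] ty [-0.02   0.015  0.022]
top z-g -0.01 23 tx [-0.072 -0.058 -0.049] ty [-0.006  0.003  0.013]
top z-g -0.0 12 tx [-0.054 -0.051 -0.048] ty [-0.006  0.004  0.009]
top z-g 0.01 5 tx [-0.048 -0.048 -0.048] ty [-0.005  0.001  0.007]
```

View pics/c6.png

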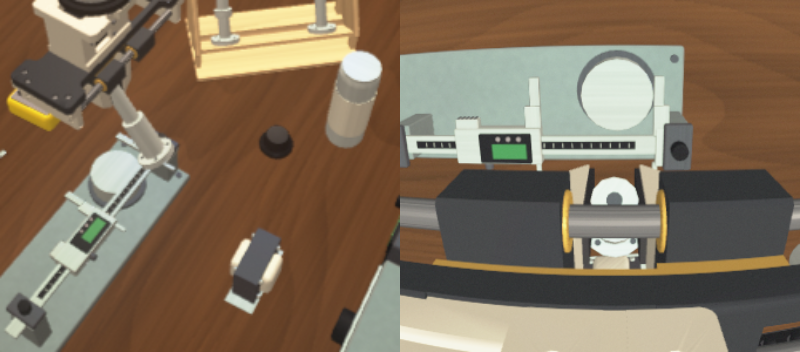

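```bash
cat >> h.py <<'E'
def ray(im,v,u,z):
    K=im["mtx"];T=im["cam_to_world"]; a=(u-K[0,2])/K[0,0]; b=(v-K[1,2])/K[1,1]; th=np.hypot(a,b)
    d=T[:3,:3]@np.array([np.sin(th)*a/th,-np.sin(th)*b/th,-np.cos(th)]); return T[:3,3]+d*(z-T[2,3])/d[2]
E
python3 - <<'E'
from h import *
im=dict(np.load("w6.npz")); c=lambda x,y:(100+y*.852,100+(x-400)*.8525)
for n,x,y,z in(("table",617,92,.045),("tabL",581,92,.045),("tabR",653,92,.045),("fixjaw face tip",655,78,.07),("fixjaw face root",655,130,.07),("slider jaw face tip",538,80,.07),("slider face root",541,130,.07),("slider rear",457,120,.074),("thumb R",480,120,.074)):
    print(n,ray(im,*c(x,y),z).round(4))
# robust table: points at z .045
v,u=np.mgrid[110:260,180:400]; p=wpts(im,v.ravel(),u.ravel()); k=(abs(p[:,2]-.045)<.004)&(p[:,0]>.49)&(p[:,0]<.60)&(p[:,1]>-.2)&(p[:,1]<-.1); t=p[k]
print(k.sum(),t.min(0).round(4),t.max(0).round(4))
f=p[(abs(p[:,2]-.07)<.005)&(p[:,0]>.50)&(p[:,0]<.565)]
for lo,hi in((-.15,-.09),(-.26,-.2)):
    q=f[(f[:,1]>lo)&(f[:,1]<hi)]; print(len(q),np.percentile(q[:,1],[2,10,50,90,98]).round(4),np.percentile(q[:,0],[2,50,98]).round(4))
E
```

```text
table [ 0.544 -0.149  0.045]
tabL [ 0.5426 -0.1805  0.045 ]
tabR [ 0.5451 -0.1176  0.045 ]
fixjaw face tip [ 0.5294 -0.1182  0.07  ]
fixjaw face root [ 0.5726 -0.1189  0.07  ]
slider jaw face tip [ 0.5267 -0.2126  0.07  ]
slider face root [ 0.5687 -0.2137  0.07  ]
slider rear [ 0.5558 -0.2867  0.074 ]
thumb R [ 0.5568 -0.2652  0.074 ]
2960 [ 0.5149 -0.1812  0.041 ] [ 0.5781 -0.1003  0.0487]
371 [-0.1198 -0.1188 -0.115  -0.1102 -0.1082] [0.5287 0.5506 0.5644]
461 [-0.2267 -0.2248 -0.2185 -0.2142 -0.2135] [0.5255 0.5488 0.5642]
```

Request:
play_rows(increments="0 0 0 0 -1; 0 0 0 0 -1; 0 0 0 0 -1", grip_force=6)

```text
clock: 9.2
position: [0.5576, -0.1533, 0.1798]
ee_rot: [0.064, 3.141, 0.0]
force: [-0.3, -0.2, -0.5]
width: 0.195
gripper_force: 6.0
```

```bash
cat > tilt2.py <<'E'
from h import *
s=arm.observe(); g=s["position"]; t=np.radians(yaw(s)); X=np.array([-np.sin(t),np.cos(t)]);Y=np.array([np.cos(t),np.sin(t)])
im=vision.get_image("scene"); p,v,u=pts(im); a=(p[:,:2]-g[:2])@X; b=(p[:,:2]-g[:2])@Y; h=p[:,2]-g[2]
k=(abs(b)<.014)&(a>-.1)&(a<.03)&(h>-.045)&(h<.036); q=np.c_[a,h][k]
q=q[(q[:,1]>-.05)]
m,c0=[],[]
for z in np.arange(-.045,.036,.008):
    w=q[abs(q[:,1]-z)<.004,0]
    if len(w)>5: m.append(np.median(w)); c0.append(z)
print("clock",s["clock"],"F",s["gripper_force"],"pos",g.round(4),"force",s["force"].round(1)); print(list(zip(np.round(c0,3),np.round(m,3),)))
E
python3 tilt2.py
```

```text
clock 9.2 F 5.999444872140884 pos [ 0.5576 -0.1533  0.1798] force [-0.3 -0.2 -0.5]
[(np.float64(-0.037), np.float64(-0.045)), (np.float64(-0.029), np.float64(-0.057)), (np.float64(-0.021), np.float64(-0.069)), (np.float64(-0.013), np.float64(-0.06)), (np.float64(-0.005), np.float64(-0.055)), (np.float64(0.003), np.float64(-0.049)), (np.float64(0.011), np.float64(-0.042)), (np.float64(0.019), np.float64(-0.036)), (np.float64(0.027), np.float64(-0.028)), (np.float64(0.035), np.float64(-0.024))]
```

Request:
play_rows(increments="0 0 0 0 -1; 0 0 0 0 -1; 0 0 0 0 -1", grip_force=4.5)

```text
clock: 9.5
position: [0.5575, -0.154, 0.1799]
ee_rot: [0.066, 3.141, 0.0]
force: [0.6, 0.7, -1.2]
width: 0.194
gripper_force: 4.5
```

```bash
python3 tilt2.py
```

```text
clock 9.5 F 4.499499499797821 pos [ 0.5575 -0.154   0.1799] force [ 0.6  0.7 -1.2]
[(np.float64(-0.037), np.float64(-0.045)), (np.float64(-0.029), np.float64(-0.06)), (np.float64(-0.021), np.float64(-0.07)), (np.float64(-0.013), np.float64(-0.06)), (np.float64(-0.005), np.float64(-0.055)), (np.float64(0.003), np.float64(-0.049)), (np.float64(0.011), np.float64(-0.043)), (np.float64(0.019), np.float64(-0.036)), (np.float64(0.027), np.float64(-0.028)), (np.float64(0.035), np.float64(-0.024))]
```

```bash
python3 -c "
from h import *
im=vision.get_image('top'); p,v,u=pts(im)
k=(p[:,0]>.55)&(p[:,0]<.72)&(p[:,1]>-.02)&(p[:,1]<.09)&(p[:,2]>.012)&(p[:,2]<.04); print('knob',np.percentile(p[k],[3,97],0).round(3))
for im in(im,vision.get_image('scene')):
  p,v,u=pts(im)
  k=(p[:,0]>.57)&(p[:,0]<.60)&(p[:,1]>-.13)&(p[:,1]<-.07)&(p[:,2]>.02)&(p[:,2]<.10)
  for y in np.arange(-.115,-.075,.004):
    m=k&(abs(p[:,1]-y)<.002)
    if m.any(): print(y.round(3),m.sum(),np.percentile(p[m,2],[5,50,95]).round(3),p[m,0].min().round(3),p[m,0].max().round(3))
plan(.588,.014,.18,-2.3,-1,4,6.9)"
```

```text
knob [[0.675 0.003 0.013]
 [0.705 0.035 0.03 ]]
-0.095 2 [0.074 0.074 0.075] 0.574 0.577
-0.091 34 [0.024 0.065 0.081] 0.571 0.599
-0.115 30 [0.021 0.029 0.046] 0.579 0.6
-0.111 10 [0.021 0.029 0.039] 0.581 0.599
-0.103 6 [0.09  0.091 0.092] 0.582 0.591
-0.099 11 [0.089 0.09  0.093] 0.583 0.593
-0.095 8 [0.078 0.08  0.09 ] 0.575 0.599
-0.091 7 [0.076 0.078 0.079] 0.573 0.599
now [ 0.5574 -0.154   0.1798] yaw 87.6 n 14
-0.17 1.21 -0.00 6.42 -1; -0.03 1.22 -0.00 6.42 -1; 0.11 1.22 -0.00 6.42 -1; 0.24 1.20 -0.00 6.42 -1; 0.37 1.16 -0.00 6.42 -1
0.50 1.11 -0.00 6.42 -1; 0.62 1.05 -0.00 6.42 -1; 0.73 0.97 -0.00 6.42 -1; 0.84 0.89 -0.00 6.42 -1; 0.93 0.79 -0.00 6.42 -1
1.01 0.68 -0.00 6.42 -1; 1.08 0.56 -0.00 6.42 -1; 1.14 0.43 -0.00 6.42 -1; 1.18 0.30 -0.00 6.42 -1
```

Request:
play_rows(increments="-0.17 1.21 0 6.42 -1; -0.03 1.22 0 6.42 -1; 0.11 1.22 0 6.42 -1; 0.24 1.20 0 6.42 -1; 0.37 1.16 0 6.42 -1", grip_force=6)

```text
clock: 10.07
position: [0.5685, -0.0933, 0.1799]
ee_rot: [0.94, 2.998, 0.0]
force: [-0.5, 0.3, -1.6]
width: 0.192
gripper_force: 6.0
```

Request:
play_rows(increments="0.50 1.11 0 6.42 -1; 0.62 1.05 0 6.42 -1; 0.73 0.97 0 6.42 -1; 0.84 0.89 0 6.42 -1; 0.93 0.79 0 6.42 -1")

```text
clock: 10.48
position: [0.5795, -0.0333, 0.1799]
ee_rot: [1.732, 2.621, 0.0]
force: [0.6, 0.2, -1.0]
width: 0.194
gripper_force: 6.0
```

Request:
play_rows(increments="1.01 0.68 0 6.42 -1; 1.08 0.56 0 6.42 -1; 1.14 0.43 0 6.42 -1; 1.18 0.30 0 6.42 -1; 0 0 0 0 -1")

```text
clock: 10.9
position: [0.5885, 0.0175, 0.1795]
ee_rot: [-2.266, -2.174, -0.001]
force: [0.9, 1.5, -1.7]
width: 0.192
gripper_force: 6.0
```

Request:
play_rows(increments="0 0 2 0 -1; 0 0 2 0 -1; 0 0 2 0 -1; 0 0 2 0 -1; 0 0 0.9 0 -1")

```text
clock: 11.32
position: [0.5866, 0.0132, 0.0886]
ee_rot: [-2.261, -2.179, 0.004]
force: [-0.0, -0.1, -1.6]
width: 0.197
gripper_force: 6.0
```

Request:
play_rows(increments="0 0 0 0 -1; 0 0 0 0 -1")

```text
clock: 11.48
position: [0.5881, 0.0133, 0.0911]
ee_rot: [2.264, 2.178, -0.001]
force: [0.1, 0.5, -1.5]
width: 0.191
gripper_force: 6.0
```

```bash
python3 tilt.py
```

```text
[0.5881 0.0133 0.0911] -2.2 0.19062041182028447 5.999918058514595 11.4833 [ 0.1  0.5 -1.5]
scene z-g -0.09 1332 tx [-0.078  0.013  0.097] ty [-0.023  0.008  0.028]
scene z-g -0.08 216 tx [-0.115  0.089  0.114] ty [-0.027 -0.007  0.028]
scene z-g -0.07 10 tx [-0.12  -0.113 -0.107] ty [0.02  0.021 0.021]
scene z-g -0.06 6 tx [-0.117 -0.108  0.063] ty [-0.008  0.02   0.021]
scene z-g -0.05 29 tx [-0.115  0.107  0.117] ty [-0.02  -0.011  0.021]
scene z-g -0.04 18 tx [-0.118 -0.11  -0.018] ty [0.009 0.021 0.022]
scene z-g -0.03 71 tx [-0.109 -0.061 -0.048] ty [-0.017  0.015  0.023]
scene z-g -0.02 135 tx [-0.111 -0.066 -0.053] ty [-0.01   0.007  0.023]
scene z-g -0.01 150 tx [-0.119 -0.107 -0.047] ty [-0.013  0.01   0.022]
scene z-g 0.0 98 tx [-0.118 -0.05  -0.038] ty [-0.006  0.005  0.014]
scene z-g 0.01 74 tx [-0.046 -0.04  -0.025] ty [-0.008  0.007  0.014]
scene z-g 0.02 65 tx [-0.04  -0.033 -0.024] ty [-0.005  0.004  0.01 ]
scene z-g 0.03 46 tx [-0.029 -0.024 -0.016] ty [-0.004  0.005  0.01 ]
scene z-g 0.04 62 tx [-0.021 -0.015 -0.009] ty [-0.012  0.005  0.017]
scene z-g 0.05 89 tx [-0.014 -0.011 -0.005] ty [-0.02   0.004  0.027]
scene z-g 0.06 90 tx [-0.012 -0.009  0.002] ty [-0.02   0.004  0.028]
scene z-g 0.07 55 tx [-0.012 -0.011 -0.003] ty [-0.023 -0.006  0.029]
top z-g -0.09 223 tx [0.05  0.071 0.107] ty [-0.023  0.007  0.028]
top z-g -0.08 97 tx [0.069 0.093 0.116] ty [-0.027 -0.002  0.023]
top z-g -0.06 6 tx [0.111 0.115 0.12 ] ty [-0.021 -0.02  -0.017]
top z-g -0.05 63 tx [0.092 0.107 0.118] ty [-0.03  -0.018  0.001]
top z-g -0.04 13 tx [0.09  0.101 0.115] ty [-0.029 -0.017 -0.002]
top z-g -0.01 9 tx [-0.118 -0.118 -0.115] ty [-0.017 -0.013  0.01 ]
top z-g 0.0 8 tx [-0.12  -0.118 -0.116] ty [-0.004  0.     0.005]
```

Request:
play_rows(increments="-0.6 0 0 0 -1; -0.6 0 0 0 -1; -0.6 0 0 0 -1; -0.5 0 0 0 -1; -0.5 0 0 0 -1")

```text
clock: 12.0
position: [0.587, -0.015, 0.0911]
ee_rot: [2.266, 2.176, 0.0]
force: [0.0, 0.2, -1.4]
width: 0.195
gripper_force: 6.0
```

Request:
play_rows(increments="-0.4 0 0 0 -1; -0.4 0 0 0 -1; -0.4 0 0 0 -1")

```text
clock: 12.25
position: [0.5872, -0.0245, 0.0915]
ee_rot: [-2.263, -2.178, -0.004]
force: [-0.7, 5.9, 5.1]
width: 0.195
gripper_force: 6.0
```

```bash
python3 tilt2.py
```

```text
clock 12.25 F 5.996225103735924 pos [ 0.5872 -0.0245  0.0915] force [-0.7  5.9  5.1]
[(np.float64(-0.037), np.float64(-0.035)), (np.float64(-0.029), np.float64(-0.053)), (np.float64(-0.021), np.float64(-0.088)), (np.float64(-0.013), np.float64(-0.076)), (np.float64(-0.005), np.float64(-0.047)), (np.float64(0.003), np.float64(-0.041)), (np.float64(0.011), np.float64(-0.033)), (np.float64(0.019), np.float64(-0.028)), (np.float64(0.027), np.float64(-0.02)), (np.float64(0.035), np.float64(-0.016))]
```

Request:
play_rows(increments="0 0 -0.3 0 -1; -0.4 0 -0.35 0 -1; -0.4 0 -0.3 0 -1; -0.4 0 -0.25 0 -1; -0.4 0 -0.22 0 -1")

```text
clock: 12.72
position: [0.5858, -0.0428, 0.1054]
ee_rot: [2.265, 2.176, -0.0]
force: [0.2, -0.5, -1.7]
width: 0.194
gripper_force: 6.0
```

```bash
python3 tilt2.py
```

```text
clock 12.7167 F 5.999859943985939 pos [ 0.5858 -0.0428  0.1054] force [ 0.2 -0.5 -1.7]
[(np.float64(-0.045), np.float64(-0.013)), (np.float64(-0.037), np.float64(-0.077)), (np.float64(-0.029), np.float64(-0.06)), (np.float64(-0.021), np.float64(-0.033)), (np.float64(-0.013), np.float64(-0.032)), (np.float64(-0.005), np.float64(-0.027)), (np.float64(0.003), np.float64(-0.024)), (np.float64(0.011), np.float64(-0.018)), (np.float64(0.019), np.float64(-0.014)), (np.float64(0.027), np.float64(-0.012)), (np.float64(0.035), np.float64(-0.01))]
```

Request:
play_rows(increments="-0.4 0 -0.15 0 -1; -0.4 0 -0.1 0 -1; -0.4 0 -0.1 0 -1; -0.3 0 0 0 -1; 0 0 0 0 -1")

```text
clock: 13.18
position: [0.5858, -0.0575, 0.1093]
ee_rot: [2.265, 2.176, 0.002]
force: [-0.1, 3.7, 4.3]
width: 0.19
gripper_force: 6.0
```

```bash
python3 tilt2.py;  python3 - <<'E'
from h import *
im=vision.get_image("scene"); save(im,"s7")
# silhouettes by row: right/left edges of spindle column
s=arm.observe();g=s["position"]; p,v,u=pts(im)
k=(abs(p[:,0]-g[0])<.03)&(abs(p[:,1]-g[1])<.045)&(p[:,2]>g[2]-.06)&(p[:,2]<g[2]+.04)
for h in np.arange(-.06,.04,.008):
    m=k&(abs(p[:,2]-g[2]-h)<.004)&(p[:,1]-g[1]>-.04)
    if m.sum()>4: print(h.round(3),m.sum(),"y",np.percentile(p[m,1]-g[1],[3,50,97]).round(4),"x",np.percentile(p[m,0]-g[0],[3,50,97]).round(4))
E
```

```text
clock 13.1833 F 6.00311279296875 pos [ 0.5858 -0.0575  0.1093] force [-0.1  3.7  4.3]
[(np.float64(-0.045), np.float64(-0.073)), (np.float64(-0.037), np.float64(-0.057)), (np.float64(-0.029), np.float64(-0.044)), (np.float64(-0.021), np.float64(-0.039)), (np.float64(-0.013), np.float64(-0.018)), (np.float64(-0.005), np.float64(-0.016)), (np.float64(0.003), np.float64(-0.014)), (np.float64(0.011), np.float64(-0.009)), (np.float64(0.019), np.float64(-0.008)), (np.float64(0.027), np.float64(-0.007)), (np.float64(0.035), np.float64(-0.006))]
-0.044 75 y [-0.0337 -0.0125  0.0041] x [-0.0195  0.0155  0.0223]
-0.036 95 y [-0.0377 -0.023  -0.0108] x [-0.0149  0.008   0.0213]
-0.028 54 y [-0.0391 -0.0218 -0.01  ] x [-0.0152  0.0076  0.0174]
-0.02 37 y [-0.0363 -0.0189 -0.0049] x [-0.0061  0.0062  0.0147]
-0.012 37 y [-0.0205 -0.017  -0.0056] x [-0.0074  0.007   0.0148]
-0.004 38 y [-0.0187 -0.0154 -0.0041] x [-0.0085  0.0072  0.0145]
0.004 46 y [-0.0182 -0.0127  0.0039] x [-0.0084  0.009   0.0148]
0.012 56 y [-0.0156 -0.0104  0.002 ] x [-0.0094  0.0044  0.0137]
0.02 27 y [-0.0106 -0.0076 -0.0013] x [-0.0054  0.006   0.0104]
0.028 18 y [-0.0098 -0.0079 -0.0055] x [-0.0021  0.003   0.0077]
0.036 20 y [-0.0111 -0.0063 -0.0019] x [-0.0122 -0.0019  0.0108]
```

Request:
play_rows(increments="0 0 -0.4 0 -1; -0.3 0 -0.1 0 -1; -0.4 0 -0.1 0 -1; -0.3 0 -0.1 0 -1; 0 0 0 0 -1")

```text
clock: 13.7
position: [0.5847, -0.0683, 0.1157]
ee_rot: [2.266, 2.175, -0.001]
force: [-0.3, 0.2, -0.7]
width: 0.192
gripper_force: 6.0
```

```bash
cat > t3.py <<'E'
from h import *
s=arm.observe();g=s["position"]; print(g.round(4),s["force"].round(1),s["clock"])
im=vision.get_image("scene"); p,v,u=pts(im); view=np.array([.323,-.576])/np.hypot(.323,.576)
perp=np.array([-view[1],view[0]])
q=p[:,:2]-g[:2]; a=q@view; b=q@perp; h=p[:,2]-g[2]
A=[]
for z in np.arange(-.056,.034,.006):
    m=(abs(h-z)<.003)&(abs(b)<.03)&(a>-.04)&(a<.04)
    if m.sum()>6: print("%.3f n%d perp %.4f %.4f  front %.4f"%(z,m.sum(),*np.percentile(b[m],[3,97]),np.percentile(a[m],92)))
E
python3 t3.py
```

```text
[ 0.5847 -0.0683  0.1157] [-0.3  0.2 -0.7] 13.7
-0.050 n14 perp -0.0273 0.0219  front 0.0390
-0.044 n123 perp -0.0256 0.0225  front 0.0356
-0.038 n165 perp -0.0289 0.0148  front 0.0375
-0.032 n39 perp -0.0219 0.0142  front 0.0376
-0.026 n57 perp -0.0183 0.0127  front 0.0353
-0.020 n23 perp -0.0098 0.0146  front 0.0119
-0.014 n26 perp -0.0080 0.0147  front 0.0123
-0.008 n22 perp -0.0095 0.0128  front 0.0120
-0.002 n26 perp -0.0093 0.0148  front 0.0108
0.004 n33 perp -0.0090 0.0146  front 0.0120
0.010 n45 perp -0.0092 0.0142  front 0.0094
0.016 n16 perp -0.0050 0.0101  front 0.0069
0.022 n15 perp -0.0049 0.0072  front 0.0066
```

```bash
python3 -c "
from h import *
plan(.585,-.060,.17,-2.3,-1,2)
s=arm.observe()
plan(.544,-.153,.17,-2.3,-1,2.4)"
```

```text
now [ 0.5847 -0.0679  0.1155] yaw -2.3 n 3
0.26 0.00 -1.82 -0.01 -1; 0.26 0.00 -1.82 -0.01 -1; 0.26 0.00 -1.82 -0.01 -1
now [ 0.5847 -0.0679  0.1155] yaw -2.3 n 5
-1.73 -0.74 -1.09 -0.01 -1; -1.73 -0.74 -1.09 -0.01 -1; -1.73 -0.74 -1.09 -0.01 -1; -1.73 -0.74 -1.09 -0.01 -1; -1.73 -0.74 -1.09 -0.01 -1
```

Request:
play_rows(increments="0.26 0 -1 0 -1; 0.26 0 -1.8 0 -1; 0.26 0 -1.8 0 -1; 0 0 -0.9 0 -1; -0.9 -0.4 0 0 -1")

```text
clock: 14.17
position: [0.583, -0.0661, 0.1727]
ee_rot: [2.26, 2.179, 0.006]
force: [0.6, -0.5, -1.0]
width: 0.192
gripper_force: 6.0
```

Request:
play_rows(increments="-1.9 -0.75 0 0 -1; -1.9 -0.75 0 0 -1; -1.9 -0.75 0 0 -1; -1.9 -0.75 0 0 -1; -0.8 -0.35 0 0 -1")

```text
clock: 14.58
position: [0.5416, -0.1544, 0.1701]
ee_rot: [2.27, 2.172, -0.003]
force: [0.5, -1.2, -1.5]
width: 0.196
gripper_force: 6.0
```

Request:
play_rows(increments="0 0 0 0 -1; 0 0 0 0 -1; 0 0 0 0 -1")

```text
clock: 14.83
position: [0.5445, -0.1492, 0.1702]
ee_rot: [-2.263, -2.178, -0.001]
force: [-0.3, 0.6, -1.6]
width: 0.195
gripper_force: 6.0
```

```bash
python3 t3.py
python3 - <<'E'
from h import *
im=vision.get_image("scene"); save(im,"s8"); w=vision.get_image("wrist"); save(w,"w8")
a=im["frame"][170:370,130:300,::-1]; 
cv2.imwrite("pics/c8.png",np.hstack([cv2.resize(a,(408,480),interpolation=cv2.INTER_CUBIC),cv2.resize(w["frame"][80:400,140:400,::-1],(390,480))]))
E
```

```text
[ 0.5445 -0.1492  0.1702] [-0.3  0.6 -1.6] 14.8333
-0.050 n15 perp -0.0144 0.0217  front 0.0209
-0.044 n153 perp -0.0180 0.0217  front 0.0204
-0.038 n58 perp -0.0149 0.0195  front 0.0181
-0.032 n29 perp -0.0091 0.0151  front 0.0127
-0.026 n28 perp -0.0086 0.0141  front 0.0125
-0.020 n24 perp -0.0081 0.0145  front 0.0129
-0.014 n23 perp -0.0078 0.0140  front 0.0126
-0.008 n33 perp -0.0080 0.0155  front 0.0124
-0.002 n31 perp -0.0081 0.0158  front 0.0115
0.004 n45 perp -0.0095 0.0160  front 0.0110
0.010 n54 perp -0.0081 0.0139  front 0.0095
0.016 n16 perp -0.0048 0.0110  front 0.0068
0.022 n13 perp -0.0043 0.0099  front 0.0071
```

View pics/c8.png

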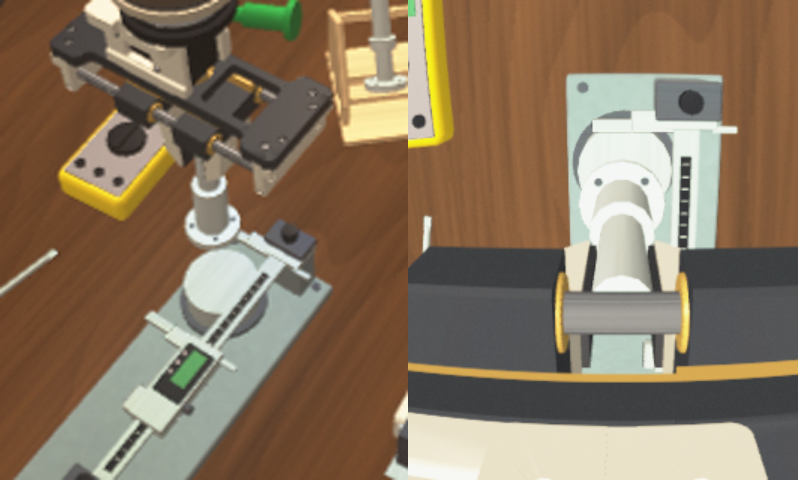

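Request:
play_rows(increments="-0.3 -0.2 1.5 0 -1; 0 0 2 0 -1; 0 0 1.7 0 -1; 0 0 1 0 -1; 0 0 0.5 0 -1")

```text
clock: 15.4
position: [0.5413, -0.1526, 0.1021]
ee_rot: [-2.263, -2.177, 0.002]
force: [0.4, 0.4, -1.4]
width: 0.197
gripper_force: 6.0
```

Request:
play_rows(increments="0 0 0 0 -1; 0 0 0 0 -1")

```text
clock: 15.57
position: [0.5423, -0.1535, 0.1039]
ee_rot: [2.265, 2.177, 0.0]
force: [0.0, -0.2, -0.8]
width: 0.195
gripper_force: 6.0
```

```bash
python3 t3.py
```

```text
[ 0.5423 -0.1535  0.1039] [ 0.  -0.2 -0.8] 15.5667
-0.056 n68 perp -0.0211 0.0275  front 0.0291
-0.050 n14 perp -0.0102 0.0216  front 0.0213
-0.044 n140 perp -0.0175 0.0218  front 0.0201
-0.038 n92 perp -0.0151 0.0297  front 0.0371
-0.032 n60 perp -0.0085 0.0287  front 0.0335
-0.026 n25 perp -0.0087 0.0152  front 0.0132
-0.020 n26 perp -0.0060 0.0153  front 0.0120
-0.014 n21 perp -0.0092 0.0145  front 0.0121
-0.008 n25 perp -0.0084 0.0138  front 0.0115
-0.002 n22 perp -0.0090 0.0150  front 0.0116
0.004 n39 perp -0.0094 0.0154  front 0.0111
0.010 n47 perp -0.0092 0.0151  front 0.0092
0.016 n15 perp -0.0041 0.0105  front 0.0064
0.022 n8 perp -0.0043 0.0020  front 0.0067
```

Request:
play_rows(increments="0 0 0.2 0 -1; 0 0 0.2 0 -1; 0.4 0 0 0 -1; 0.4 0 0 0 -1; 0.4 0 0 0 -1")

```text
clock: 16.03
position: [0.5424, -0.1409, 0.0996]
ee_rot: [-2.265, -2.177, -0.0]
force: [0.2, 0.0, -0.6]
width: 0.195
gripper_force: 6.0
```

Request:
play_rows(increments="0.3 0 0 0 -1; 0 0 0 0 -1; 0 0 0 0 -1")

```text
clock: 16.28
position: [0.5426, -0.1381, 0.0996]
ee_rot: [2.264, 2.178, 0.0]
force: [1.1, -0.9, -1.1]
width: 0.194
gripper_force: 6.0
```

Request:
play_rows(increments="0 0 0.15 0 -1; 0 0 0.15 0 -1; 0 0 0 0 -1; 0 0 0 0 -1")

```text
clock: 16.62
position: [0.5423, -0.1387, 0.0964]
ee_rot: [-2.265, -2.176, 0.0]
force: [0.2, -0.2, -2.6]
width: 0.195
gripper_force: 6.0
```

Request:
play_rows(increments="0 0 0.1 0 -1; 0 0 0 0 -1; 0 0 0 0 -1")

```text
clock: 16.87
position: [0.5424, -0.1386, 0.0955]
ee_rot: [-2.265, -2.177, 0.0]
force: [0.7, 0.6, -1.1]
width: 0.195
gripper_force: 6.0
```

Request:
play_rows(increments="0 0 0.1 0 -1; 0 0 0 0 -1; 0 0 0 0 -1")

```text
clock: 17.12
position: [0.5427, -0.1388, 0.0949]
ee_rot: [2.265, 2.176, 0.001]
force: [-1.0, 0.2, 3.5]
width: 0.194
gripper_force: 6.0
```

Request:
play_rows(increments="0 0 0.1 0 -1; 0 0 0 0 -1; 0 0 0 0 -1")

```text
clock: 17.37
position: [0.5429, -0.139, 0.0941]
ee_rot: [2.265, 2.176, 0.001]
force: [-1.6, 0.0, 6.1]
width: 0.193
gripper_force: 6.0
```

Request:
play_rows(increments="0 0 0.1 0 -1; 0 0 0 0 -1; 0 0 0 0 -1")

```text
clock: 17.62
position: [0.5429, -0.1391, 0.0932]
ee_rot: [2.265, 2.176, 0.001]
force: [-1.5, -0.7, 6.4]
width: 0.194
gripper_force: 6.0
```

```bash
python3 t3.py
python3 - <<'E'
from h import *
im=vision.get_image("wrist"); p=None
v,u=np.mgrid[60:260,150:420]; p=wpts(im,v.ravel(),u.ravel())
f=p[(abs(p[:,2]-.07)<.005)&(p[:,0]>.51)&(p[:,0]<.535)&(p[:,1]>-.15)&(p[:,1]<-.09)]
print(len(f),np.percentile(f[:,1],[2,50,98]).round(4) if len(f) else "")
f=p[(abs(p[:,2]-.0565)<.004)&(p[:,0]>.5)&(p[:,0]<.59)&(p[:,1]>-.18)&(p[:,1]<-.1)]; print("flange",len(f),np.percentile(f,[2,50,98],0).round(4).tolist() if len(f) else "")
for z in(.065,.08,.09,.1):
  f=p[(abs(p[:,2]-z)<.004)&(abs(p[:,0]-.545)<.03)&(abs(p[:,1]+.137)<.03)]
  if len(f):print(z,len(f),np.percentile(f,[2,50,98],0)[:,:2].round(4).tolist())
E
```

```text
[ 0.5429 -0.1391  0.0932] [-1.5 -0.7  6.4] 17.6167
-0.056 n12 perp -0.0282 -0.0120  front 0.0384
-0.050 n246 perp -0.0287 0.0242  front 0.0359
-0.044 n91 perp -0.0240 0.0227  front 0.0246
-0.038 n115 perp -0.0177 0.0209  front 0.0185
-0.032 n17 perp -0.0100 0.0160  front 0.0126
-0.026 n94 perp -0.0061 0.0295  front 0.0369
-0.020 n32 perp -0.0053 0.0282  front 0.0270
-0.014 n23 perp -0.0093 0.0147  front 0.0121
-0.008 n20 perp -0.0071 0.0150  front 0.0122
-0.002 n27 perp -0.0085 0.0143  front 0.0114
0.004 n25 perp -0.0079 0.0158  front 0.0117
0.010 n57 perp -0.0094 0.0157  front 0.0105
0.016 n16 perp -0.0051 0.0108  front 0.0066
0.022 n7 perp -0.0041 0.0080  front 0.0080
129 [-0.1305 -0.1151 -0.1114]
flange 288 [[0.5233, -0.1494, 0.0525], [0.5377, -0.1329, 0.053], [0.5638, -0.1241, 0.0591]]
0.065 742 [[0.5293, -0.1274], [0.5527, -0.1152], [0.5733, -0.1074]]
0.08 189 [[0.5324, -0.1307], [0.567, -0.112], [0.5749, -0.1071]]
0.09 111 [[0.5318, -0.1308], [0.544, -0.1246], [0.5554, -0.1228]]
0.1 611 [[0.5312, -0.1397], [0.544, -0.1282], [0.5561, -0.1228]]
```

Request:
play_rows(increments="0 0 -0.1 0 -1; 0 0 0 0 -0.55; 0 0 0 0 -0.5; 0 0 0 0 -0.3; 0 0 0 0 0")

```text
clock: 18.13
position: [0.5424, -0.1384, 0.0934]
ee_rot: [-2.265, -2.177, 0.0]
force: [0.2, -0.2, 0.0]
width: 0.349
gripper_force: 0.0
```

Request:
play_rows(increments="0 0 0 0 0; 0 0 0 0 0; 0 0 0 0 0; 0 0 0 0 0")

```text
clock: 18.47
position: [0.5425, -0.1385, 0.0935]
ee_rot: [-2.265, -2.177, 0.0]
force: [0.4, -0.0, -0.4]
width: 0.501
gripper_force: 0.0
```

```bash
python3 t3.py
```

```text
[ 0.5425 -0.1385  0.0935] [ 0.4 -0.  -0.4] 18.4667
-0.050 n254 perp -0.0283 0.0241  front 0.0368
-0.044 n121 perp -0.0190 0.0226  front 0.0217
-0.038 n77 perp -0.0164 0.0222  front 0.0190
-0.032 n25 perp -0.0084 0.0239  front 0.0139
-0.026 n79 perp -0.0047 0.0297  front 0.0365
-0.020 n30 perp -0.0091 0.0288  front 0.0330
-0.014 n25 perp -0.0073 0.0148  front 0.0134
-0.008 n19 perp -0.0069 0.0149  front 0.0124
-0.002 n25 perp -0.0098 0.0138  front 0.0135
0.004 n25 perp -0.0091 0.0129  front 0.0132
0.010 n48 perp -0.0098 0.0120  front 0.0119
0.016 n14 perp -0.0045 0.0108  front 0.0090
0.022 n16 perp -0.0058 0.0096  front 0.0098
0.028 n15 perp -0.0033 0.0098  front 0.0094
```

Request:
play_rows(increments="0 0 -0.5 0 0; 0 0 -1 0 0; 0 0 -2 0 0; 0 0 -3 0 0; 0 0 -3 0 0.5")

```text
clock: 18.93
position: [0.5418, -0.1387, 0.1901]
ee_rot: [-2.265, -2.176, 0.001]
force: [-0.6, -0.5, 0.8]
width: 0.54
gripper_force: 0.0
```

Request:
play_rows(increments="-3 0 0 0 0.5; -3.5 1 0 0 0.5; -3.5 1.5 0 0 0.5; -3.5 0.6 0 0 0.5; -0.8 0 0 0 0.5")

```text
clock: 19.35
position: [0.5671, -0.2896, 0.1899]
ee_rot: [2.268, 2.168, -0.004]
force: [-1.2, -0.2, 1.1]
width: 0.748
gripper_force: 0.0
```

Request:
play_rows(increments="0 0 0 0 0.5; 0 0 0 0 0.5")

```text
clock: 19.52
position: [0.5675, -0.2828, 0.189]
ee_rot: [-2.267, -2.175, -0.0]
force: [0.8, 2.0, -0.3]
width: 0.752
gripper_force: 0.0
```

Run:
```python
from h import *
s=arm.observe(); print(s["position"].round(4),yaw(s),s["width"],s["clock"],s["joints"].round(2))
for n in("scene","top"):
    im=vision.get_image(n)
    p,v,u=pts(im)
    k=(p[:,0]>.52)&(p[:,0]<.57)&(p[:,1]>-.17)&(p[:,1]<-.10)&(p[:,2]>.15)&(p[:,2]<.18); print(n,"stub top",k.sum(),np.percentile(p[k],[5,50,95],0).round(4).tolist() if k.any() else "")
    k=(p[:,0]>.54)&(p[:,0]<.61)&(p[:,1]>-.30)&(p[:,1]<-.265)&(p[:,2]>.064)&(p[:,2]<.085)
    if k.any(): print(n,"slider rear",k.sum(),np.percentile(p[k],[2,50,98],0).round(4).tolist())
w=vision.get_image("wrist"); save(w,"w9"); cv2.imwrite("pics/c9.png",cv2.resize(w["frame"][:,:,::-1],(800,600)))
```

```text
[ 0.5675 -0.2828  0.189 ] -2.3606667739712295 0.7516237507700936 19.5167 [-0.02  0.49  0.61  1.58 -0.3   1.16  0.61]
scene stub top 111 [[0.5378, -0.1462, 0.1522], [0.5468, -0.1409, 0.1679], [0.5528, -0.1315, 0.1706]]
scene slider rear 397 [[0.5584, -0.2985, 0.0658], [0.5812, -0.2817, 0.0726], [0.5996, -0.2658, 0.0771]]
top stub top 39 [[0.5335, -0.1464, 0.1603], [0.5395, -0.1377, 0.1688], [0.5474, -0.1306, 0.1732]]
top slider rear 136 [[0.5543, -0.2991, 0.0674], [0.5752, -0.2807, 0.0729], [0.5964, -0.2662, 0.0803]]
```

View pics/c9.png

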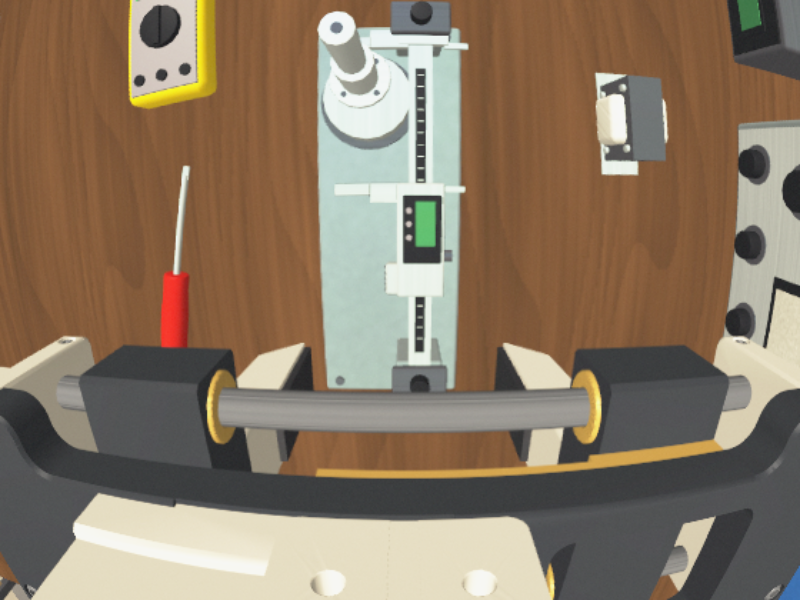

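Request:
play_rows(increments="0.2 0.95 2 0 0.5; 0 0 3 0 0.5; 0 0 3 0 0.5; 0 0 2.5 0 0.5; 0 0 1.5 0 0.5")

```text
clock: 20.08
position: [0.5765, -0.2781, 0.0659]
ee_rot: [-2.26, -2.177, 0.001]
force: [-0.8, 0.3, 0.0]
width: 0.753
gripper_force: 0.0
```

Request:
play_rows(increments="0 0 1 0 0.5; 0 0 1 0 0.5; 0 0 1 0 0.5; 0 0 0.8 0 0.5; 0 0 0 0 0.5")

```text
clock: 20.5
position: [0.5768, -0.2804, 0.0293]
ee_rot: [-2.264, -2.176, 0.001]
force: [-0.1, 0.1, 0.8]
width: 0.753
gripper_force: 0.0
```

Run:
```python
from h import *
s=arm.observe(); g=s["position"]; print(g.round(4),yaw(s),s["width"],s["clock"],s["force"].round(1))
w=vision.get_image("wrist"); v,u=np.mgrid[150:330,120:440]; p=wpts(w,v.ravel(),u.ravel()); q=p-g
for sg in(-1,1):
    k=(sg*q[:,0]>.028)&(sg*q[:,0]<.06)&(abs(q[:,1])<.02)&(q[:,2]>.02)&(q[:,2]<.09); print("finger",sg,k.sum(),np.percentile(q[k],[1,50],0).round(4).tolist() if k.any() else "")
k=(abs(q[:,0])<.03)&(abs(q[:,1])<.03)&(abs(p[:,2]-.074)<.006)
print("slider",k.sum(),np.percentile(q[k],[2,50,98],0).round(4).tolist() if k.any() else "")
```

```text
[ 0.5768 -0.2804  0.0293] -2.262308320734804 0.7527273492773242 20.5 [-0.1  0.1  0.8]
finger -1 1732 [[-0.0496, -0.0081, 0.0368], [-0.0361, 0.0119, 0.0632]]
finger 1 1730 [[0.0347, -0.0104, 0.037], [0.0379, 0.0087, 0.0628]]
slider 4746 [[-0.0192, -0.0053, 0.0393], [0.0023, 0.0121, 0.0437], [0.021, 0.0293, 0.0475]]
```

Request:
play_rows(increments="0.3 0 0.35 0 0.5; 0 0 0.35 0 0.5; 0 0 0 0 0.3; 0 0 0 0 0; 0 0 0 0 -0.2", grip_force=8)

```text
clock: 20.97
position: [0.5776, -0.2782, 0.0238]
ee_rot: [2.265, 2.176, 0.0]
force: [0.3, 0.5, 0.4]
width: 0.581
gripper_force: 0.0
```

Request:
play_rows(increments="0 0 0 0 -0.3; 0 0 0 0 -0.3; 0 0 0 0 -0.3; 0 0 0 0 -0.3")

```text
clock: 21.3
position: [0.5755, -0.2781, 0.0235]
ee_rot: [-2.264, -2.174, 0.002]
force: [-6.1, 0.5, 4.3]
width: 0.436
gripper_force: 8.0
```

Request:
play_rows(increments="0 -0.2 -0.1 0 -0.3; 0 0 0 0 -0.3")

```text
clock: 21.47
position: [0.5755, -0.278, 0.0243]
ee_rot: [2.265, 2.177, 0.0]
force: [1.2, -1.3, -5.0]
width: 0.435
gripper_force: 8.0
```

Request:
play_rows(increments="0.4 0 0 0 -0.3; 0.6 0 0 0 -0.3; 0.6 0 0 0 -0.3; 0.6 0 0 0 -0.3; 0.6 0 0 0 -0.3")

```text
clock: 21.88
position: [0.5766, -0.2489, 0.0243]
ee_rot: [-2.265, -2.177, -0.0]
force: [2.4, -2.0, -8.0]
width: 0.433
gripper_force: 8.0
```

```bash
cat > jaw.py <<'E'
from h import *
s=arm.observe(); g=s["position"]; print(g.round(4),yaw(s),s["width"],s["clock"],s["force"].round(1))
for n in("scene","top"):
    p,v,u=pts(vision.get_image(n))
    k=(p[:,0]>.527)&(p[:,0]<.535)&(p[:,1]>-.26)&(p[:,1]<-.10)&(abs(p[:,2]-.0695)<.005); y=np.sort(p[k,1]); print(n,"jaw pts",len(y),np.histogram(y,np.arange(-.24,-.099,.01))[0], y[y<-.13][-3:].round(4))
    k=(p[:,0]>.52)&(p[:,0]<.57)&(p[:,1]>-.17)&(p[:,1]<-.10)&(p[:,2]>.155)&(p[:,2]<.18); print(n,"stub top",k.sum(),np.percentile(p[k],[5,50,95],0).round(4).tolist() if k.any() else "")
E
python3 jaw.py
```

```text
[ 0.5766 -0.2489  0.0243] -2.257637883961313 0.43307571332139294 21.8833 [ 2.4 -2.  -8. ]
scene jaw pts 0 [0 0 0 0 0 0 0 0 0 0 0 0 0 0] []
scene stub top 79 [[0.539, -0.145, 0.157], [0.5471, -0.1384, 0.1681], [0.5526, -0.1308, 0.1712]]
top jaw pts 11 [0 0 0 0 1 5 0 0 0 0 1 0 4 0] [-0.1838 -0.1838 -0.1307]
top stub top 38 [[0.5335, -0.146, 0.1617], [0.5404, -0.1378, 0.17], [0.5473, -0.131, 0.1725]]
```

Request:
play_rows(increments="0.5 0 0.1 0 -0.3; 0.6 0 0 0 -0.3; 0.6 0 0 0 -0.3; 0.6 0 0 0 -0.3; 0.4 0 0 0 -0.3")

```text
clock: 22.4
position: [0.5776, -0.2223, 0.0242]
ee_rot: [2.265, 2.177, 0.0]
force: [-2.5, -1.0, 7.2]
width: 0.438
gripper_force: 8.0
```

Request:
play_rows(increments="0.15 0 0 0 -0.3; 0.15 0 0 0 -0.3; 0.15 0 0 0 -0.3; 0.15 0 0 0 -0.3; 0 0 0 0 -0.3")

```text
clock: 22.82
position: [0.5779, -0.2164, 0.0241]
ee_rot: [-2.265, -2.177, -0.001]
force: [-3.6, -0.2, 7.5]
width: 0.434
gripper_force: 8.0
```

```bash
python3 jaw.py
```

```text
[ 0.5779 -0.2164  0.0241] -2.2679040047736474 0.4341241959664961 22.8167 [-3.6 -0.2  7.5]
scene jaw pts 0 [0 0 0 0 0 0 0 0 0 0 0 0 0 0] []
scene stub top 0 
top jaw pts 8 [0 0 0 0 0 0 0 1 4 0 0 1 2 0] [-0.1581 -0.1574 -0.1539]
top stub top 38 [[0.5335, -0.1464, 0.1635], [0.5404, -0.1378, 0.1694], [0.5473, -0.1311, 0.173]]
```

Request:
play_rows(increments="0.15 -0.1 -0.05 0 -0.3; 0.15 0 0 0 -0.3; 0.15 0 0 0 -0.3; 0 0 0 0 -0.3")

```text
clock: 23.25
position: [0.578, -0.2118, 0.0243]
ee_rot: [2.264, 2.177, 0.002]
force: [4.8, -0.9, -1.4]
width: 0.436
gripper_force: 8.0
```

Request:
play_rows(increments="0.15 0 0 0 -0.3; 0.15 0 0 0 -0.3; 0 0 0 0 -0.3")

```text
clock: 23.5
position: [0.5781, -0.2104, 0.0243]
ee_rot: [2.264, 2.175, 0.0]
force: [5.1, -4.8, -2.5]
width: 0.432
gripper_force: 8.0
```

```bash
python3 jaw.py
```

```text
[ 0.5781 -0.2104  0.0243] -2.2980552850187568 0.43178820661769385 23.5 [ 5.1 -4.8 -2.5]
scene jaw pts 0 [0 0 0 0 0 0 0 0 0 0 0 0 0 0] []
scene stub top 0 
top jaw pts 11 [0 0 0 0 0 0 0 0 4 1 0 2 4 0] [-0.1518 -0.1518 -0.1487]
top stub top 36 [[0.5335, -0.1409, 0.1577], [0.5417, -0.1324, 0.1689], [0.5473, -0.1262, 0.1733]]
```

Request:
play_rows(increments="0.1 0.05 0 0 -0.3; 0 0 0 0 -0.3; 0 0 0 0 -0.3")

```text
clock: 23.85
position: [0.5781, -0.2103, 0.0243]
ee_rot: [2.264, 2.174, -0.001]
force: [4.1, -6.6, -2.2]
width: 0.435
gripper_force: 8.0
```

Request:
play_rows(increments="0 0 0 0 -0.3; 0 0 0 0 -0.3; 0 0 0 0 -0.3")

```text
clock: 24.1
position: [0.5781, -0.2103, 0.0243]
ee_rot: [2.265, 2.174, -0.001]
force: [3.8, -5.8, -2.1]
width: 0.437
gripper_force: 8.0
```

Request:
play_rows(increments="0 0 0 0 -0.3; 0 0 0 0 -0.3; 0 0 0 0 -0.3; 0 0 0 0 -0.3; 0 0 0 0 -0.3")

```text
clock: 24.52
position: [0.5781, -0.2104, 0.0243]
ee_rot: [2.265, 2.174, -0.001]
force: [3.6, -6.8, -2.8]
width: 0.435
gripper_force: 8.0
```

Request:
play_rows(increments="0 0 0 0 -0.3; 0 0 0 0 -0.3; 0 0 0 0 -0.3; 0 0 0 0 -0.3; 0 0 0 0 -0.3")

```text
clock: 24.93
position: [0.5781, -0.2103, 0.0243]
ee_rot: [2.265, 2.174, -0.001]
force: [3.4, -6.7, -2.9]
width: 0.433
gripper_force: 8.0
```

Request:
play_rows(increments="0 0 0 0 0.5; 0 0 0 0 0.5; 0 0 0 0 0.5; 0 0 0 0 0.5; 0 0 0 0 0.5")

```text
clock: 25.35
position: [0.5774, -0.208, 0.0239]
ee_rot: [-2.264, -2.176, 0.0]
force: [-0.4, 0.3, 0.3]
width: 0.729
gripper_force: 0.0
```

```bash
python3 jaw.py
```

```text
[ 0.5774 -0.208   0.0239] -2.267707754753707 0.7289569371886241 25.35 [-0.4  0.3  0.3]
scene jaw pts 3 [0 0 3 0 0 0 0 0 0 0 0 0 0 0] [-0.2171 -0.2168 -0.2165]
scene stub top 0 
top jaw pts 10 [0 0 0 0 0 0 0 0 4 1 0 2 3 0] [-0.1514 -0.1505 -0.149 ]
top stub top 36 [[0.5335, -0.1405, 0.1595], [0.5417, -0.1326, 0.17], [0.5473, -0.1264, 0.1728]]
```

Request:
play_rows(increments="0 0 -0.5 0 0.5; 0 0 -1.5 0 0.5; 0 0 -3 0 0.5; 0 0 -3.5 0 0.5; 0 0 -3.5 0 0.5")

```text
clock: 25.87
position: [0.577, -0.2084, 0.1453]
ee_rot: [-2.265, -2.176, 0.001]
force: [0.7, -0.3, -0.5]
width: 0.75
gripper_force: 0.0
```

Request:
play_rows(increments="0 0 -3.5 0 0.5; 0 0 -3.5 0 0.5; -3 0 0 0 0.5; -3 0 0 0 0.5; -3 0 0 0 0.5")

```text
clock: 26.28
position: [0.5746, -0.2989, 0.2155]
ee_rot: [2.262, 2.178, 0.002]
force: [0.2, -0.0, -0.7]
width: 0.75
gripper_force: 0.0
```

Request:
play_rows(increments="-1 0 0 0 0.5; 0 0 0 0 0.5; 0 0 0 0 0.5")

```text
clock: 26.53
position: [0.5734, -0.3085, 0.214]
ee_rot: [-2.266, -2.175, -0.0]
force: [0.2, -0.0, -0.0]
width: 0.747
gripper_force: 0.0
```

```bash
python3 jaw.py
python3 - <<'E'
from h import *
p,v,u=pts(vision.get_image("scene"))
# upright check & jaw faces in scene
for z in np.arange(.055,.175,.01):
    m=(abs(p[:,2]-z)<.004)&(p[:,0]>.52)&(p[:,0]<.572)&(p[:,1]>-.165)&(p[:,1]<-.10)
    if m.any(): print(z.round(3),m.sum(),np.percentile(p[m],[4,50,96],0)[:,:2].round(4).tolist())
q=p[(p[:,0]>.53)&(p[:,0]<.54)&(p[:,1]>-.25)&(p[:,1]<-.1)&(abs(p[:,2]-.068)<.004)]; print(np.histogram(q[:,1],np.arange(-.25,-.1,.005)))
E
```

```text
[ 0.5734 -0.3085  0.214 ] -2.3582601238698726 0.7473115117482823 26.5333 [ 0.2 -0.  -0. ]
scene jaw pts 0 [0 0 0 0 0 0 0 0 0 0 0 0 0 0] []
scene stub top 95 [[0.5376, -0.1419, 0.157], [0.5465, -0.1361, 0.1681], [0.553, -0.1274, 0.1711]]
top jaw pts 10 [0 0 0 0 0 0 0 0 4 1 0 1 4 0] [-0.1513 -0.1505 -0.1478]
top stub top 34 [[0.5334, -0.1403, 0.1647], [0.5417, -0.1326, 0.1701], [0.5473, -0.1265, 0.1733]]
0.055 38 [[0.5513, -0.1375], [0.5586, -0.1274], [0.5651, -0.1167]]
0.065 67 [[0.5534, -0.1604], [0.5597, -0.1262], [0.5685, -0.1109]]
0.075 37 [[0.5548, -0.1606], [0.5686, -0.1305], [0.5718, -0.1045]]
0.085 16 [[0.553, -0.1418], [0.5565, -0.1364], [0.5578, -0.1288]]
0.095 16 [[0.553, -0.1423], [0.556, -0.1374], [0.5579, -0.1247]]
0.105 53 [[0.5357, -0.145], [0.5506, -0.1395], [0.5558, -0.1244]]
0.115 21 [[0.5419, -0.1425], [0.5494, -0.1394], [0.5528, -0.1298]]
0.125 22 [[0.5405, -0.1423], [0.5496, -0.1397], [0.5537, -0.1341]]
0.135 22 [[0.5407, -0.1422], [0.5501, -0.1403], [0.5527, -0.1311]]
0.145 22 [[0.5413, -0.1429], [0.5496, -0.1397], [0.5532, -0.1321]]
0.155 26 [[0.5409, -0.1423], [0.5497, -0.1399], [0.5532, -0.1329]]
0.165 44 [[0.5384, -0.1418], [0.5472, -0.1355], [0.5523, -0.1258]]
(array([0, 0, 0, 0, 0, 0, 0, 0, 0, 0, 0, 0, 0, 0, 0, 0, 0, 0, 0, 0, 0, 0,
       0, 0, 0, 0, 0, 0, 0]), array([-0.25 , -0.245, -0.24 , -0.235, -0.23 , -0.225, -0.22 , -0.215,
       -0.21 , -0.205, -0.2  , -0.195, -0.19 , -0.185, -0.18 , -0.175,
       -0.17 , -0.165, -0.16 , -0.155, -0.15 , -0.145, -0.14 , -0.135,
       -0.13 , -0.125, -0.12 , -0.115, -0.11 , -0.105]))
```

```bash
python3 -c "
from cell import job
print(job.sign_off())"
```

```text
the job is handed in; nothing more can be done
None
```

The stepped spindle is standing upright on the caliper table with both jaws closed on its thick part. I pressed the slider shut with about 6–7 N for just over a second, then let go and backed the arm clear. I handed it in at 26.5 s, but sign-off gave no verdict.

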